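Pin the tilting spray holder

ROBOT

A 6-joint arm with a two-finger parallel gripper is mounted at the origin on a cart in front of the work surface, level with it; the furniture and walls round the work are solid. World frame = base frame: x ahead of the robot, y to its left, z up, the work surface at z = 0. Lengths are in m, angles in rad, forces in N, time in s.
With the tool pointing down it reaches from about 0.25 to 0.725 m from the base axis. Payload 9.7 kg.
Tool frame: the origin (TCP) lies on the front face of the gripper's body, between the roots of the fingers; the fingertips stand 73 mm ahead of it and the grasp point (between the pads) lies 54 mm ahead of it; z points along the fingers, y is the direction in which the jaws open and shut (so a half turn about z gives the same grasp; the last joint's range is limited). The gripper opens to 85 mm and grips with 20 to 120 N. Pads are 22 mm wide; open, the fingers measure 114 mm over their backs; the gripper's body (76 mm by 85 mm) begins 54 mm behind the grasp point. The pads swing forward as they close: fully open they stand 13 mm farther back than shut.
Start: joints at [1.234, 0.087, 0.176, 1.66, 0, 1.571], TCP at [0.182, 0.519, 0.304] pointing down, gripper open.
Joint ranges: [-3.13, 3.13], [-0.85, 1.81], [-1.15, 1.24], [-2.2, 2.28], [-1.44, 1.52], [-3.14, 3.14]. Speed limits (rad/s): [2.22, 2.22, 2.57, 3.14, 3.14, 3.14].

INTERFACE

Orientations are given as a unit quaternion [w, x, y, z].
In Python, from plant import bot, viewer, recognise, cut_out, place_of gives the robot as it stands.
- The arm moves only by the shell command python3 -m creep 'ROWS'. ROWS is a JSON object of lists of equal length, an entry for each row: "gripper": the closure, from 0 (fully open) to 1 (shut); "linear": the shift along the tool's x, y, z in cm, a list of three; "turn": the turn about the tool's z in rad. In form: {"gripper": [gripper, ...], "linear": [[tx, ty, tz], ...], "turn": [turn, ...]}. A call has 1 to 20 rows; each row shifts and turns the pose as measured when the row begins, along the tool's axes as they then stand; what a row does not reach is not made up. A row lasts 1/10 s, in which the tool goes at most 50 mm and 8.59 degrees, less where a joint would pass 70% of its speed; a pose out of reach is approached as far as the arm can. A call is refused whole if a number of a shift passes 5 or a number of a turn 0.15, either way. A call with a gripper value outside its range is refused whole. The fingers move at their own pace and stop on an object; the grip force is fixed at half the most. Time passes only in rows, so rows that do not move let the fingers close. It gives the time, the measured TCP pose, the force and the opening at its end, in the units of the state.
- bot.observe(): the state, without advancing time (a new reading comes with each control period).
- viewer.grab_frame(name): name is "side" or "top"; returns a dict with "color" (384x512x3 uint8, red, green, blue), "z_map" (384x512 float32, m along the optical axis (not along the pixel's ray), 0 where there is no reading), "K" (3x3 intrinsics, pixels), "cam_to_world" (4x4, takes a point from camera to world coordinates). Camera axes: x right, y down, z forward; pixel columns grow to the right and rows downward; lengths in m; the calibration is good to about 2 mm. A picture is of the moment at which its call begins.
- bot.close_job(): hands the job in, once; it reports no verdict.
Trained networks look in a picture, given as the dict that the camera call returned (one of the last four; its "shot" number tells which), for a name from the list of things; names that differ only in an ending like _2 or _b are one class to them, and where a whole thing is asked for, a point or a joint stands for the part that bears it (a point fixed in the world has none). Each returns a list of dicts, best first, with "score" (0 to 1); they miss things now and then, are a little off and sometimes report something else, mostly with a low value. They report only what shows in the picture. A call takes as long as a camera call.
- recognise(label, picture): "xy" ([column, row] in pixels, amid what is visible of it).
- cut_out(label, picture): "mask" (384x512 bool, what is visible of it) and "xy" ([column, row] in pixels, amid what is visible of it).
- place_of(label, picture): "xy" ([column, row] in pixels: a listed point, or the origin of a listed thing).
The state is a dict: "time": time; "joint_positions": joint angles; "joint_velocities": joint speeds; "joint_torque": joint torques, N m; "tool_pos": TCP position; "tool_rot": TCP orientation; "ft_force": force on the tool from outside, world axes, zero at the start; "torque": the same for the moment, N m; "grip_width": finger opening in m.
Only numpy, scipy, OpenCV 4.12 (cv2) and the standard library are available. Lean on these libraries where they do the work, as an engineer would, in place of code of your own. Each camera call takes 0.05 s, during which the arm holds its last target.

TASK

Lock the tilting part holder for spraying: stand the steel pin in the hole on top of the bearing block, turn the spindle gently with its lever until the pin drops into the hidden cross-hole, then push the pin through until its head sits fully down on the block. Never force the pin, neither from above nor with the lever, and leave the other things on the desk where they are.

Things in the scene. Friction and masses are not known exactly. Their poses are not given: they have to be found in the camera images.
- stand: Grey cast bearing block fixed to the desk: 44 (x) x 52 (y) x 84 mm high on a foot 60 x 100 x 8 mm. Origin under its centre on the desk, z up, x along the spindle, away from the lever. The spindle axis is 40 mm above the desk; inside the block the spindle is 36 mm thick with one hidden 10 mm cross-hole. On the +x side, out to 57 mm, a 50 mm face plate carries a round model part (nose cone).
- bore (a point): Centre of the mouth of the round 9 mm hole (chamfered 2.5 mm) in the block's top, 84 mm above the desk. It is 26 mm deep down to the spindle. With the cross-hole under it the pin drops 6 mm by its own weight and blocks the spindle; further down it goes only under a steady push of about 6 N, through a tight sleeve, until its head meets the top.
- lever (a joint): Lever angle (rad): 0 upright, positive leaning to the stand's -y, stops at -0.9 and 0.9. Starts at -0.7 to -0.5. The cross-hole comes upright somewhere from -0.15 to 0.55, unseen, and takes the pin within about 0.05 either way. The lever stays where left and turns with about 1 N at the knob. Pushed on with the pin dropped in, it presses the pin three to four times as hard.
- lever_knob (a point): Centre of the black 18 mm ball knob on the end of the lever, a steel rod 9 mm thick; the knob is 70 mm from the spindle axis. The lever swings in the plane 50 mm to the stand's -x side of the block's centre, 28 mm clear of the block's face.
- pin_center (a point): Steel pin, upright in a pale wooden rest at the start; point half-way up it, z to its head. Shank 8 mm thick, 67 mm long, foot slightly chamfered; round head 18 mm wide, 20 mm high, slightly domed; 87 mm in all: the point is 43.5 mm above the foot, 33.5 mm below the head's middle. It counts as forced if it presses on block or spindle with over 70 N.
- pin_foot (a point): Centre of the pin's foot (lower end), z along the pin towards the head.
- pin: The same steel pin; origin at its foot.
- pin_rest: Wooden rest block, 46 x 46 x 38 mm, fixed, origin under its centre; in its top a hole 9.2 mm wide and 32 mm deep in which the pin stands at the start, foot 6 mm above the desk.
- dropper: Bystander: small dropper bottle, 29 mm wide, 88 mm high, origin at its underside.
- paint_jar: Bystander: small paint jar with screw lid, 36 mm wide, 44 mm high, origin at its underside.
- tweezers_1: Bystander: steel tweezers, 118 mm long, lying on the desk.
- dish: Bystander: small round steel paint dish, 41 mm wide, 11 mm high.

How it is judged:
By the outcome, as a careful person would: the job done as asked, in the order asked, and still so for the second after the job is handed in, with the robot touching nothing.
It also fails if it takes over 72 s, if anything falls off the work surface, if the arm or the gripper's body presses on something with over 40 N, if the wrist force passes 120 N, or if a joint passes its speed limit or range.

## Working session

There is one attempt and no reset: what is moved stays moved. The work goes in short steps, Python scripts to look and compute and a shell command to move; the robot and the scene stay as the last step left them, time stands still between calls to the robot, and variables do not carry over. Pictures are saved under pics/ and viewed, and the job is handed in when it is done.

```bash
ls; mkdir -p pics; cat > h.py <<'E'
import numpy as np, cv2
from plant import bot, viewer, recognise, cut_out, place_of
def world(p, xy, z=None, r=2):
    K=np.array(p["K"]);T=np.array(p["cam_to_world"]);u,v=xy
    d=np.linalg.inv(K)@np.array([u,v,1.0])
    if z is None:
        m=p["z_map"][max(0,int(v)-r):int(v)+r+1,max(0,int(u)-r):int(u)+r+1]; m=m[m>0]
        return (T@np.append(d*np.median(m),1))[:3]
    o=T[:3,3]; w=T[:3,:3]@d
    return o+w*(z-o[2])/w[2]
def cloud(p):
    K=np.array(p["K"]);T=np.array(p["cam_to_world"]);Z=p["z_map"]
    v,u=np.mgrid[:384,:512]
    P=np.stack([(u-K[0,2])/K[0,0]*Z,(v-K[1,2])/K[1,1]*Z,Z],-1)
    return P@T[:3,:3].T+T[:3,3]
def save(p,n,box=None,s=1):
    c=p["color"][:,:,::-1]
    if box: c=c[box[1]:box[3],box[0]:box[2]]
    cv2.imwrite("pics/"+n+".png",cv2.resize(c,None,fx=s,fy=s,interpolation=cv2.INTER_CUBIC))
E
python3 - <<'E'
from h import *
np.set_printoptions(precision=4,suppress=True)
print(bot.observe())
for c in ["side","top"]:
    p=viewer.grab_frame(c); save(p,c+"0",s=1.5)
    print(c,p["K"],np.array(p["cam_to_world"]))
    for n in ["stand","bore","lever_knob","pin_center","pin_foot","pin","pin_rest","dropper","paint_jar","tweezers_1","dish"]:
        r=place_of(n,p)[:2]
        for q in r:
            print(n,round(q["score"],2),np.round(q["xy"],1),world(p,q["xy"]))
E
```

```text
pics
{'time': 0.0, 'joint_positions': array([ 1.234 ,  0.0875,  0.1751,  1.6598, -0.    ,  1.5708]), 'joint_velocities': array([-0.0001, -0.0011, -0.0006,  0.0002, -0.0005,  0.0004]), 'joint_torque': array([ -0.0005, -52.0391,  46.4803,   0.0163,   0.    ,  -0.    ]), 'tool_pos': array([0.1817, 0.519 , 0.3032]), 'tool_rot': array([-0.0001,  0.1676,  0.9859, -0.0007]), 'ft_force': array([-0.2284,  0.2081, -0.1107]), 'torque': array([-0.0102, -0.0078, -0.0355]), 'grip_width': 0.08538744439531692}
side [[392.6638   0.     254.958 ]
 [  0.     392.6638 192.0653]
 [  0.       0.       1.    ]] [[ 0.9084 -0.216   0.358   0.1663]
 [-0.418  -0.4943  0.7622 -0.5682]
 [ 0.0123 -0.842  -0.5393  0.6085]
 [ 0.      0.      0.      1.    ]]
stand 0.71 [242.3 216.4] [0.4782 0.1685 0.0233]
bore 0.64 [243.7 191. ] [0.4937 0.1951 0.0796]
bore 0.2 [223.6 266. ] [0.3793 0.0429 0.0006]
lever_knob 0.73 [223.2 179.2] [0.4582 0.2446 0.0955]
pin_center 0.71 [287.1 249.6] [ 0.4901 -0.0385  0.074 ]
pin_foot 0.51 [284.3 270. ] [ 0.4799 -0.0502  0.031 ]
pin 0.71 [283.1 270.8] [ 0.4773 -0.0499  0.0296]
pin_rest 0
[... 710 characters left out ...]
209.4] [0.4502 0.2541 0.1005]
lever_knob 0.3 [336.  184.7] [ 0.4854 -0.0255  0.04  ]
pin_center 0.53 [339.4 181.4] [ 0.4891 -0.0306  0.0558]
pin_foot 0.42 [244.1 197. ] [0.472  0.1858 0.0854]
pin_foot 0.36 [240.  189.5] [0.4902 0.1929 0.0811]
pin 0.52 [335.5 185. ] [ 0.4848 -0.0243  0.0401]
pin_rest 0.58 [333.  184.1] [ 0.4877 -0.0191  0.0391]
dropper 0.66 [170.3 157.1] [0.5926 0.3462 0.04  ]
dropper 0.36 [338.2 179.7] [ 0.4881 -0.0224  0.0815]
paint_jar 0.58 [275.3 148.2] [0.5859 0.1021 0.0436]
tweezers_1 0.48 [231.  247.4] [0.373  0.2288 0.0019]
tweezers_1 0.25 [217.1 209. ] [0.4497 0.2446 0.1027]
dish 0.78 [308.6 234.7] [0.382  0.0472 0.0044]
dish 0.31 [216.1 209.7] [0.4484 0.2468 0.1032]
```

View pics/side0.png

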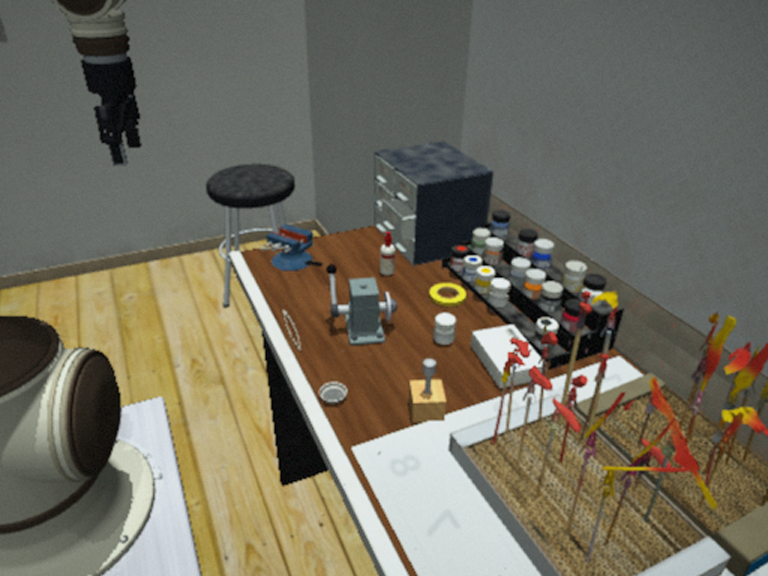

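View pics/top0.png

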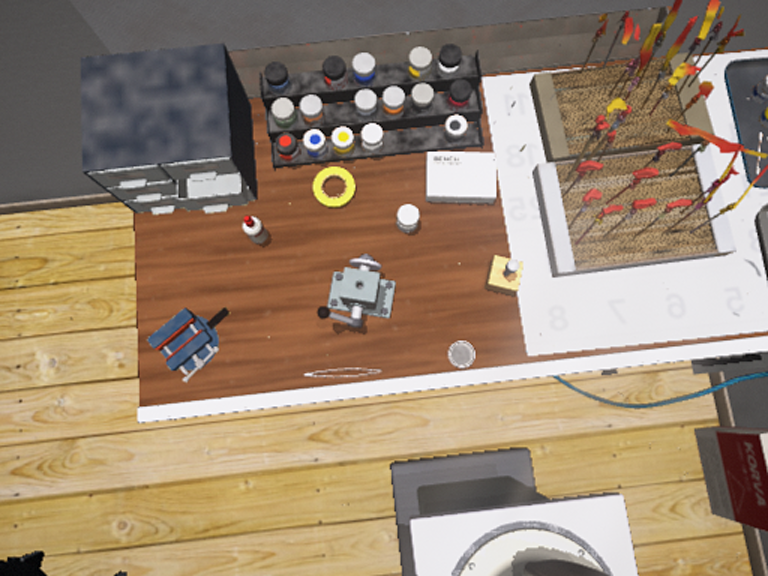

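```bash
python3 - <<'E'
from h import *
np.set_printoptions(precision=4,suppress=True)
t=viewer.grab_frame("top"); s=viewer.grab_frame("side")
save(t,"top1",(180,120,360,260),4); save(s,"side1",(190,160,330,300),4)
for n,p in (("top",t),("side",s)):
    W=cloud(p)
    def sel(cx,cy,r,z0,z1):
        m=(np.hypot(W[...,0]-cx,W[...,1]-cy)<r)&(W[...,2]>z0)&(W[...,2]<z1)
        return W[m]
    b=sel(.49,.193,.045,.078,.092)
    rect=cv2.minAreaRect(b[:,:2].astype(np.float32)*1000)
    print(n,"blocktop",len(b),rect,b[:,2].mean(), np.median(b[:,2]))
    h=sel(.488,-.027,.03,.08,.105); print("head",len(h),h.mean(0) if len(h) else 0,h.min(0),h.max(0))
    r=sel(.485,-.022,.04,.034,.043); print("rest",len(r),cv2.minAreaRect(r[:,:2].astype(np.float32)*1000),np.median(r[:,2]))
    k=sel(.452,.25,.022,.085,.12); print("knob",len(k),k.mean(0),k.min(0),k.max(0))
    for l in ["bore","lever_knob","pin_center","stand"]:
        for q in place_of(l,p)[:1]:
            z={"bore":.084,"lever_knob":.095,"pin_center":.0495,"stand":0}[l]
            print(l,q["score"],q["xy"],world(p,q["xy"],z))
E
```

```text
top blocktop 482 ((490.2009582519531, 193.797607421875), (52.17426300048828, 44.425514221191406), 73.9858169555664) 0.08540873524684085 0.08555295527571244
head 63 [ 0.4918 -0.0281  0.0916] [ 0.4841 -0.0378  0.08  ] [ 0.5003 -0.0204  0.0974]
rest 324 ((492.95574951171875, -29.796367645263672), (46.709171295166016, 47.05689239501953), 69.41117858886719) 0.0397981123026912
knob 69 [0.4521 0.2454 0.1004] [0.4459 0.2334 0.0855] [0.4609 0.2558 0.1083]
bore 0.69 [240.8, 189.8] [0.4888 0.1912 0.084 ]
lever_knob 0.85 [216.1, 208.7] [0.4518 0.2473 0.095 ]
pin_center 0.58 [338.9, 178.5] [ 0.4971 -0.032   0.0495]
stand 0.73 [242.3, 198.4] [0.4847 0.191  0.    ]
side blocktop 225 ((486.9953308105469, 191.98648071289062), (54.28285598754883, 44.120121002197266), 73.68535614013672) 0.08186443638872655 0.08189964607451694
head 62 [ 0.4882 -0.0331  0.0874] [ 0.4803 -0.0398  0.0809] [ 0.4973 -0.0215  0.0921]
rest 307 ((490.40704345703125, -29.147079467773438), (49.62739562988281, 46.17793655395508), 69.05393981933594) 0.03640594522352747
knob 48 [0.4492 0.2426 0.0951] [0.4419 0.2342 0.0851] [0.4582 0.2547 0.1043]
bore 0.89 [240.5, 191.4] [0.483  0.1903 0.084 ]
lever_knob 0.71 [221.5, 181.6] [0.4503 0.236  0.095 ]
pin_center 0.56 [287.1, 252.4] [ 0.5006 -0.0223  0.0495]
stand 0.83 [241.7, 214.4] [0.4927 0.2067 0.    ]
```

View pics/top1.png

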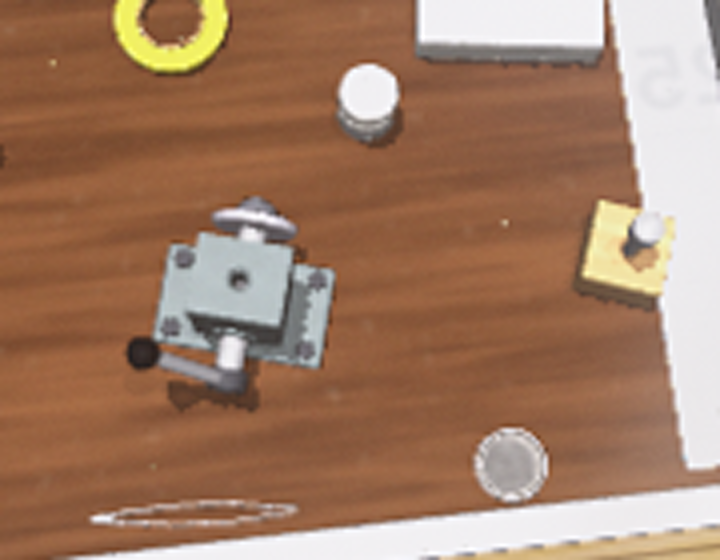

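View pics/side1.png

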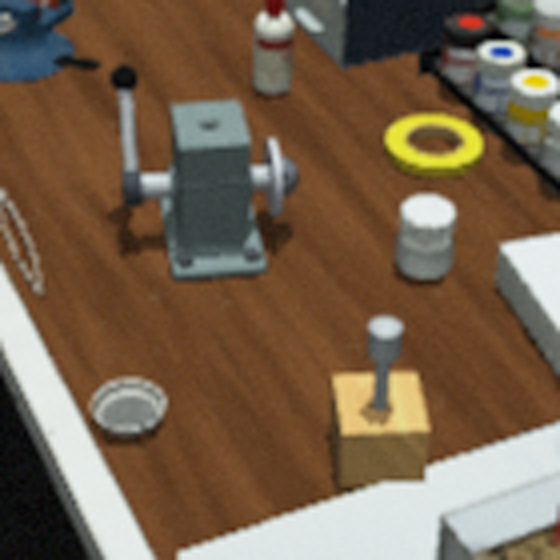

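```bash
python3 - <<'E'
from h import *
t=viewer.grab_frame("top"); W=cloud(t)
for x0 in np.arange(.40,.62,.02):
    print("%.2f"%x0,[int(1000*max(0,W[...,2][(abs(W[...,0]-x0)<.01)&(abs(W[...,1]-y0)<.01)].max(initial=0))) for y0 in np.arange(.10,-.18,-.02)])
E
python3 -m creep '{"gripper":[0,0,0,0,0,0,0,0,0,0,0,0],"linear":[[-3.4,-3,0],[-3.4,-3,0],[-3.4,-3,0],[-3.4,-3,0],[-3.4,-3,0],[-3.4,-3,0],[-3.4,-3,0],[-3.4,-3,0],[-3.4,-3,0],[-3.4,-3,0],[-3.4,-3,0],[-3.4,-3,0]],"turn":[0,0,0,0,0,0,0,0,0,0,0,0]}'
```

```text
0.40 [5, 7, 14, 16, 5, 6, 6, 5, 6, 6, 6, 6, 7, 6, 6]
0.42 [5, 5, 6, 5, 6, 6, 6, 5, 6, 5, 6, 7, 8, 6, 6]
0.44 [5, 7, 4, 5, 5, 6, 6, 5, 6, 7, 6, 7, 7, 5, 5]
0.46 [5, 5, 6, 6, 5, 6, 34, 41, 6, 5, 6, 6, 6, 7, 5]
0.48 [5, 5, 5, 7, 5, 43, 95, 94, 40, 5, 31, 40, 39, 38, 38]
0.50 [5, 5, 6, 7, 5, 41, 96, 96, 43, 6, 39, 41, 38, 38, 37]
0.52 [5, 5, 5, 4, 6, 4, 43, 42, 8, 8, 37, 40, 154, 37, 145]
0.54 [5, 5, 6, 6, 6, 6, 5, 6, 6, 6, 38, 147, 179, 179, 186]
0.56 [6, 5, 5, 5, 6, 6, 5, 5, 5, 6, 37, 179, 176, 36, 36]
0.58 [46, 5, 5, 5, 4, 6, 5, 5, 7, 6, 37, 40, 38, 37, 36]
0.60 [48, 5, 5, 4, 6, 5, 5, 5, 6, 7, 39, 179, 183, 36, 33]
time: 2.95
tool_pos: [0.4547, 0.031, 0.3038]
tool_rot: [0.002, 0.163, 0.987, 0.001]
ft_force: [0.8, 0.4, 0.6]
grip_width: 0.0851
```

```bash
python3 -m creep '{"gripper":[0,0,0,0,0,0],"linear":[[-2.7,-2.2,2],[-2.7,-2.2,2],[0,0,3],[0,0,2.5],[0,0,0],[0,0,0]],"turn":[0,0,0,0,0,0]}'
python3 - <<'E'
from h import *
np.set_printoptions(precision=4,suppress=True)
s=bot.observe();print(s["tool_pos"],s["tool_rot"])
t=viewer.grab_frame("top"); d=viewer.grab_frame("side")
save(t,"top2",(270,120,400,240),5); save(d,"side2",(220,150,350,290),4.5)
E
```

```text
time: 3.55
tool_pos: [0.4956, -0.0371, 0.2067]
tool_rot: [0.004, 0.167, 0.986, 0.001]
ft_force: [0.3, -0.1, 0.0]
grip_width: 0.0856
[ 0.4956 -0.0371  0.2067] [0.0038 0.1671 0.9859 0.0008]
```

View pics/top2.png

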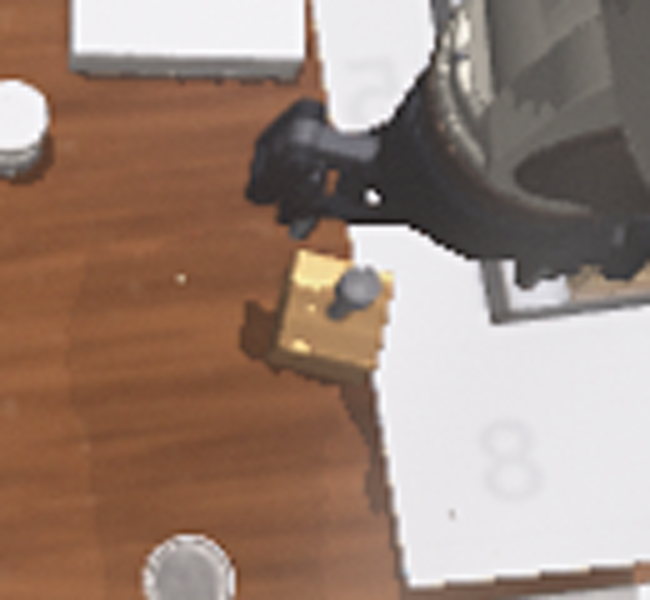

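View pics/side2.png

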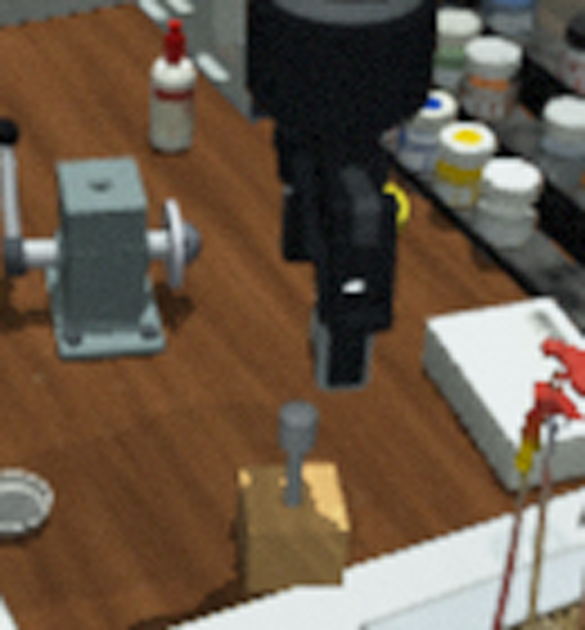

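```bash
python3 -m creep '{"gripper":[0,0,0,0,0],"linear":[[0.66,0.63,0],[0,0,2],[0,0,2.5],[0,0,2.5],[0,0,0]],"turn":[0,0,0,0,0]}'
python3 - <<'E'
from h import *
np.set_printoptions(precision=4,suppress=True)
s=bot.observe();print(s["tool_pos"],s["tool_rot"])
t=viewer.grab_frame("top"); d=viewer.grab_frame("side")
save(t,"top3",(270,120,400,240),5); save(d,"side3",(220,150,350,290),4.5)
E
```

```text
time: 4.15
tool_pos: [0.4942, -0.0252, 0.1429]
tool_rot: [0.01, 0.165, 0.986, 0.002]
ft_force: [-0.8, -0.8, 0.2]
grip_width: 0.0856
[ 0.4942 -0.0252  0.1429] [0.0099 0.1655 0.9862 0.0018]
```

View pics/side3.png

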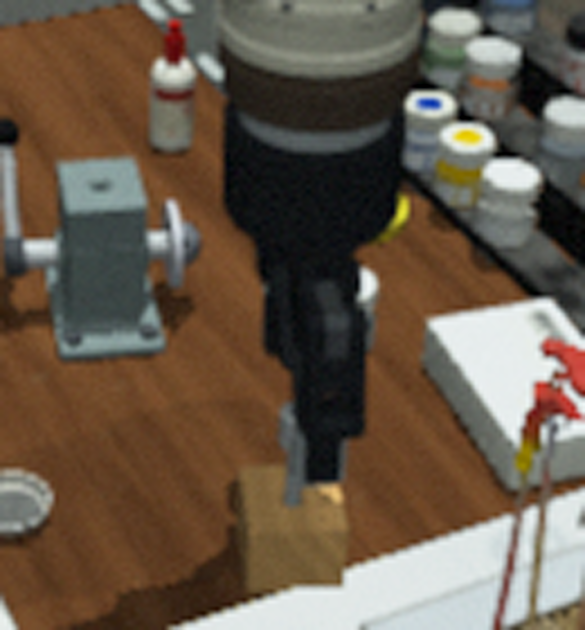

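View pics/top3.png

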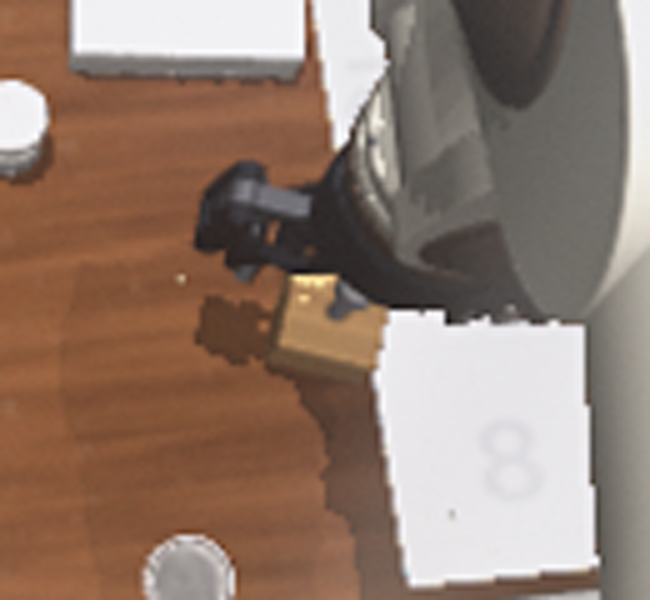

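```bash
python3 - <<'E'
from h import *
from scipy.spatial.transform import Rotation as R
np.set_printoptions(precision=4,suppress=True)
s=bot.observe(); q=s["tool_rot"]; M=R.from_quat([*q[1:],q[0]]).as_matrix(); print(s["tool_pos"],"\n",M)
o=s["tool_pos"]
for c in ["side","top"]:
    p=viewer.grab_frame(c); W=cloud(p); L=(W-o)@M
    m=(abs(L[...,0])<.04)&(abs(L[...,1])<.07)&(L[...,2]>.035)&(L[...,2]<.078)
    P=L[m]*1000
    # cluster by y
    for a,b in [(-70,-30),(-30,25),(25,70)]:
        Q=P[(P[:,1]>a)&(P[:,1]<b)]
        if len(Q): print(c,a,b,len(Q),"min",Q.min(0),"max",Q.max(0),"med",np.median(Q,0))
E
```

```text
[ 0.4955 -0.0254  0.146 ] 
 [[-0.9449  0.3264  0.0243]
 [ 0.3265  0.9452  0.0001]
 [-0.0229  0.008  -0.9997]]
side -70 -30 97 min [ -8.4567 -58.7875  35.0389] max [ 13.4831 -46.6388  60.6292] med [  4.9262 -54.9426  45.8449]
side -30 25 36 min [  7.6138 -15.3509  53.7115] max [14.2191 -2.1914 74.7235] med [ 10.8278 -10.8909  62.4831]
side 25 70 36 min [-4.053  39.1334 35.0527] max [13.5174 46.9069 60.418 ] med [ 9.5101 42.2284 49.664 ]
top -70 -30 14 min [  3.5799 -55.9097  35.9351] max [ 10.2937 -42.7968  59.1699] med [  8.4031 -44.0724  46.1568]
top -30 25 39 min [  0.4916 -12.8221  50.1818] max [11.3529  3.4588 69.9636] med [ 7.5292 -1.6878 55.5203]
top 25 70 13 min [ 5.2136 43.1321 36.1397] max [10.7114 55.9739 51.0599] med [ 7.7708 48.7478 42.5317]
```

```bash
python3 -m creep '{"gripper":[0,0],"linear":[[0.3,-0.45,0],[0,0,0]],"turn":[0,0]}'
python3 - <<'E'
from h import *
np.set_printoptions(precision=4,suppress=True)
for i in range(3):
    s=bot.observe();print(s["time"],s["tool_pos"],s["tool_rot"],s["joint_velocities"])
    viewer.grab_frame("side")
E
```

```text
time: 4.55
tool_pos: [0.4923, -0.0291, 0.1489]
tool_rot: [0.014, 0.166, 0.986, 0.002]
ft_force: [0.4, 0.2, 0.3]
grip_width: 0.0858
4.55 [ 0.4923 -0.0291  0.1489] [0.0142 0.1655 0.9861 0.0022] [ 0.0054  0.0013  0.019  -0.0009  0.0045  0.0067]
4.6 [ 0.4925 -0.0291  0.149 ] [0.0144 0.1655 0.9861 0.0023] [ 0.0011  0.0065 -0.0024 -0.0068  0.0002  0.0031]
4.65 [ 0.4925 -0.029   0.1487] [0.0142 0.1656 0.9861 0.0023] [ 0.0026  0.0087 -0.004  -0.004   0.0012  0.    ]
```

```bash
python3 -m creep '{"gripper":[0,0,0],"linear":[[0,0,0],[0,0,0],[0,0,0]],"turn":[0,0,0]}'; python3 -m creep '{"gripper":[0],"linear":[[0,0,0.5]],"turn":[0]}'; python3 -m creep '{"gripper":[0],"linear":[[0,0,0.5]],"turn":[0]}'
```

```text
time: 5.0
tool_pos: [0.4925, -0.0291, 0.1484]
tool_rot: [0.014, 0.166, 0.986, 0.002]
ft_force: [0.3, 0.5, 0.1]
grip_width: 0.0854
time: 5.1
tool_pos: [0.493, -0.0291, 0.1438]
tool_rot: [0.014, 0.166, 0.986, 0.002]
ft_force: [-0.4, 0.1, -0.6]
grip_width: 0.0856
time: 5.2
tool_pos: [0.4931, -0.0291, 0.1383]
tool_rot: [0.014, 0.166, 0.986, 0.002]
ft_force: [-0.7, -0.3, -0.4]
grip_width: 0.0857
```

```bash
python3 -m creep '{"gripper":[0,0.3,0.6,0.8,1,1,1,1,1,1],"linear":[[0,0,0.15],[0,0,0],[0,0,0],[0,0,0],[0,0,0],[0,0,0],[0,0,0],[0,0,0],[0,0,0],[0,0,0]],"turn":[0,0,0,0,0,0,0,0,0,0]}'
python3 - <<'E'
from h import *
d=viewer.grab_frame("side"); save(d,"side4",(220,150,350,290),4.5)
E
```

```text
time: 6.2
tool_pos: [0.4927, -0.029, 0.1356]
tool_rot: [0.014, 0.166, 0.986, 0.002]
ft_force: [-0.6, 0.3, -0.3]
grip_width: 0.0158
```

View pics/side4.png

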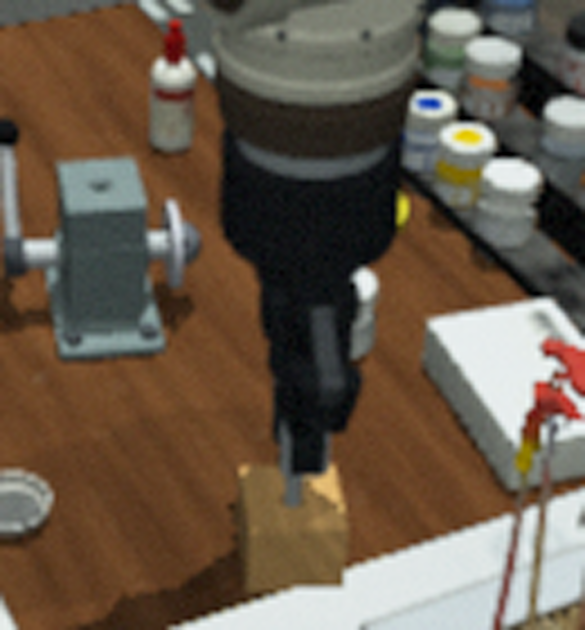

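```bash
python3 -m creep '{"gripper":[1,1,1,1],"linear":[[0,0,-0.3],[0,0,-0.5],[0,0,-0.7],[0,0,0]],"turn":[0,0,0,0]}'
python3 - <<'E'
from h import *
d=viewer.grab_frame("side"); save(d,"side5",(220,150,350,290),4.5)
E
```

```text
time: 6.65
tool_pos: [0.4923, -0.029, 0.152]
tool_rot: [0.014, 0.166, 0.986, 0.002]
ft_force: [-0.1, 0.2, -0.8]
grip_width: 0.0161
```

View pics/side5.png

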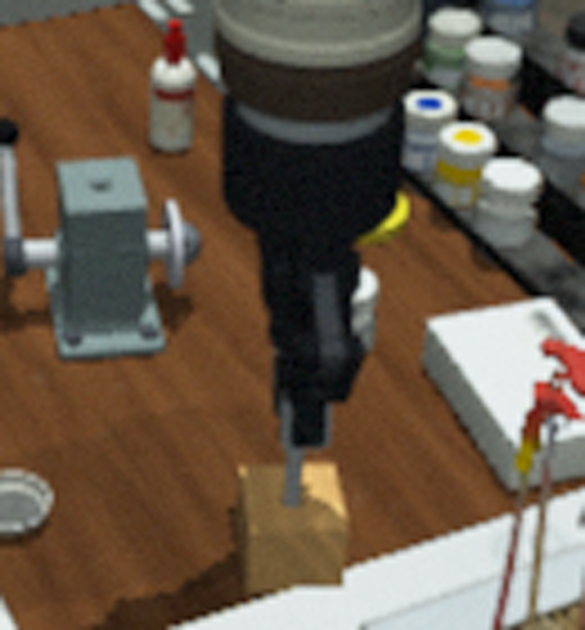

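```bash
python3 -m creep '{"gripper":[1,1,1,1,1,1,1,1,1,1],"linear":[[0,0,-0.5],[0,0,-1],[0,0,-1],[0,0,-1],[0,0,-1],[0,0,-1],[0,0,-1],[0,0,-1],[0,0,-0.5],[0,0,0]],"turn":[0,0,0,0,0,0,0,0,0,0]}'
python3 - <<'E'
from h import *
from scipy.spatial.transform import Rotation as R
np.set_printoptions(precision=4,suppress=True)
s=bot.observe(); q=s["tool_rot"]; M=R.from_quat([*q[1:],q[0]]).as_matrix(); print(s["tool_pos"],"\n",M)
print(M.T@(np.array([.489,.193,.237])-s["tool_pos"])*100)
E
```

```text
time: 7.7
tool_pos: [0.49, -0.029, 0.24]
tool_rot: [0.014, 0.166, 0.986, 0.002]
ft_force: [0.2, 0.1, -1.2]
grip_width: 0.0159
[ 0.49  -0.029  0.24 ] 
 [[-0.9447  0.3266  0.0293]
 [ 0.3268  0.9451 -0.0002]
 [-0.0277  0.0094 -0.9996]]
[ 7.3583 20.9473  0.2963]
```

```bash
python3 -m creep '{"gripper":[1,1,1,1,1,1,1,1,1,1,1,1,1,1,1,1,1],"linear":[[0.25,0.7,0],[0.5,1.4,0],[0.5,1.4,0],[0.5,1.4,0],[0.5,1.4,0],[0.5,1.4,0],[0.5,1.4,0],[0.5,1.4,0],[0.5,1.4,0],[0.5,1.4,0],[0.5,1.4,0],[0.5,1.4,0],[0.5,1.4,0],[0.5,1.4,0],[0.4,1,0],[0.25,0.7,0],[0,0,0]],"turn":[0,0,0,0,0,0,0,0,0,0,0,0,0,0,0,0,0]}'
python3 - <<'E'
from h import *
from scipy.spatial.transform import Rotation as R
np.set_printoptions(precision=4,suppress=True)
t=viewer.grab_frame("top"); d=viewer.grab_frame("side")
s=bot.observe(); q=s["tool_rot"]; M=R.from_quat([*q[1:],q[0]]).as_matrix(); print(s["tool_pos"],"\n",M)
save(t,"top6",(190,110,310,240),4.5); save(d,"side6",(190,110,310,250),4.5)
for p in (t,d):
  for l in ("pin_foot","pin_center","bore"):
    print(l,[(round(r["score"],2),r["xy"]) for r in place_of(l,p)[:2]])
E
```

```text
time: 9.4
tool_pos: [0.4829, 0.205, 0.2303]
tool_rot: [0.008, 0.165, 0.986, 0.0]
ft_force: [0.3, -0.2, -1.1]
grip_width: 0.0157
[0.483  0.2042 0.2304] 
 [[-0.9449  0.327   0.015 ]
 [ 0.327   0.945  -0.0022]
 [-0.0149  0.0029 -0.9999]]
pin_foot []
pin_center []
bore [(0.21, [334.1, 184.9])]
pin_foot [(0.4, [234.0, 183.0])]
pin_center [(0.56, [220.9, 264.4]), (0.55, [239.0, 163.0])]
bore [(0.93, [247.4, 188.7]), (0.62, [218.0, 262.5])]
```

View pics/side6.png

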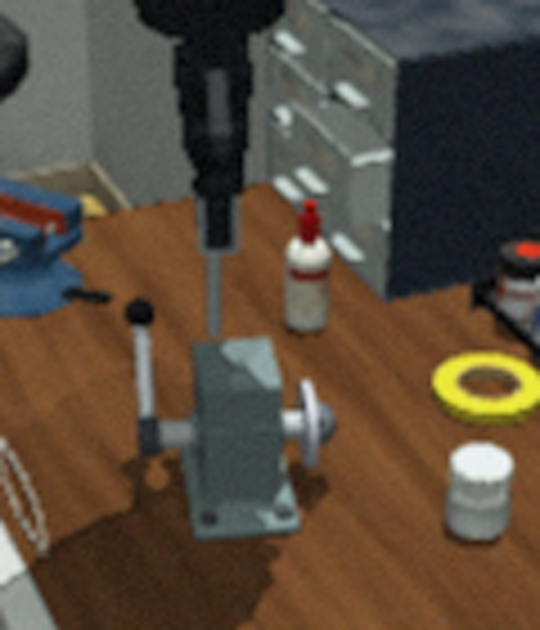

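View pics/top6.png

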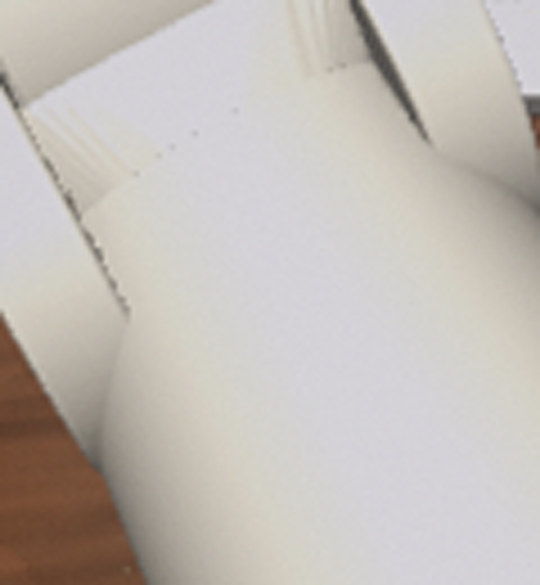

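```bash
cat > pinfit.py <<'E'
from h import *
from scipy.spatial.transform import Rotation as R
np.set_printoptions(precision=4,suppress=True)
def fit(d,x0=.483,y0=.204):
    W=cloud(d); s=bot.observe(); q=s["tool_rot"]; M=R.from_quat([*q[1:],q[0]]).as_matrix()
    o=s["tool_pos"]; L=(W-o)@M
    m=(abs(L[...,0])<.015)&(abs(L[...,1])<.015)&(L[...,2]>.077)&(L[...,2]<.135)
    m&=W[...,2]>.086
    P=W[m]; 
    v,u=np.nonzero(m)
    K=np.array(d["K"]);T=np.array(d["cam_to_world"])
    vd=np.array([T[0,2],T[1,2],0]);vd/=np.linalg.norm(vd)
    # per-row centre pixel
    rows=[(r,u[v==r].mean(),(v==r).sum(),np.median(d["z_map"][r,u[v==r]])) for r in np.unique(v)]
    C=[]
    for r,c,n,z in rows:
        p=world(d,(c,r),None,0) if False else (T@np.append(np.linalg.inv(K)@[c,r,1.]*z,1))[:3]
        C.append(p+vd*.0035)
    C=np.array(C)
    k=np.polyfit(C[:,2],C[:,:2],1)
    print("rows",[(int(r),round(float(c),1),int(n)) for r,c,n,z in rows][::3])
    print("zmin",C[:,2].min(),"slope dxy/dz",k[0],"at z=.082",k[0]*.082+k[1], "at foot",k[0]*C[:,2].min()+k[1])
    print("tool",o,"zaxis",M[:,2])
    return k,M,o
E
python3 - <<'E'
from pinfit import *
d=viewer.grab_frame("side")
k,M,o=fit(d)
for px in [(242.5,190.75),(240.5,191.4),(243.7,191.0)]:
    print(world(d,px,.082))
W=cloud(d); m=(np.hypot(W[...,0]-.487,W[...,1]-.192)<.042)&(W[...,2]>.077)&(W[...,2]<.086)
b=W[m]; print(len(b),cv2.minAreaRect(b[:,:2].astype(np.float32)*1000),np.median(b[:,2]))
save(d,"side7",(205,120,285,220),7)
E
```

```text
rows [(167, 237.0, 3), (170, 237.0, 3), (173, 237.0, 3), (176, 237.0, 3), (179, 237.0, 3), (182, 237.0, 3)]
zmin 0.10093505788992374 slope dxy/dz [0.0205 0.0174] at z=.082 [0.4788 0.2024] at foot [0.4792 0.2028]
tool [0.4831 0.2038 0.2307] zaxis [ 0.0155 -0.0018 -0.9999]
[0.49  0.194 0.082]
[0.4842 0.1932 0.082 ]
[0.4922 0.1917 0.082 ]
230 ((487.1944274902344, 192.7032012939453), (55.14445877075195, 44.32820510864258), 74.42540740966797) 0.08177942564258822
```

View pics/side7.png

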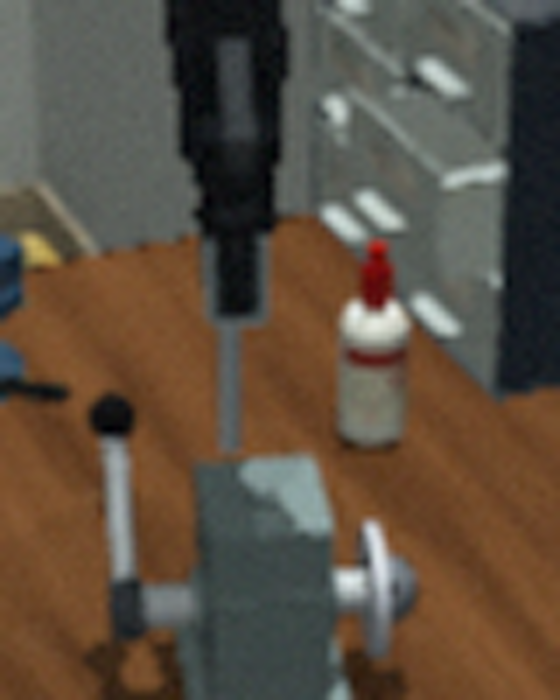

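```bash
python3 -m creep '{"gripper":[1,1,1,1,1,1],"linear":[[-0.4,-0.2,0],[-0.4,-0.2,0],[-0.4,-0.2,0.4],[0,0,0.4],[0,0,0],[0,0,0]],"turn":[0,0,0,0,0,0]}'
python3 - <<'E'
from pinfit import *
d=viewer.grab_frame("side")
k,M,o=fit(d)
save(d,"side8",(205,120,285,220),7)
E
```

```text
time: 10.45
tool_pos: [0.4937, 0.1926, 0.2219]
tool_rot: [0.008, 0.167, 0.986, 0.0]
ft_force: [0.4, 0.2, -0.3]
grip_width: 0.0162
rows [(172, 243.0, 2), (175, 243.0, 3), (178, 243.0, 3), (181, 243.0, 3), (184, 243.0, 3), (187, 243.0, 3)]
zmin 0.09327839377294311 slope dxy/dz [-0.0146 -0.0443] at z=.082 [0.4913 0.1936] at foot [0.4911 0.1931]
tool [0.4937 0.1926 0.2219] zaxis [ 0.0152 -0.0021 -0.9999]
```

View pics/side8.png

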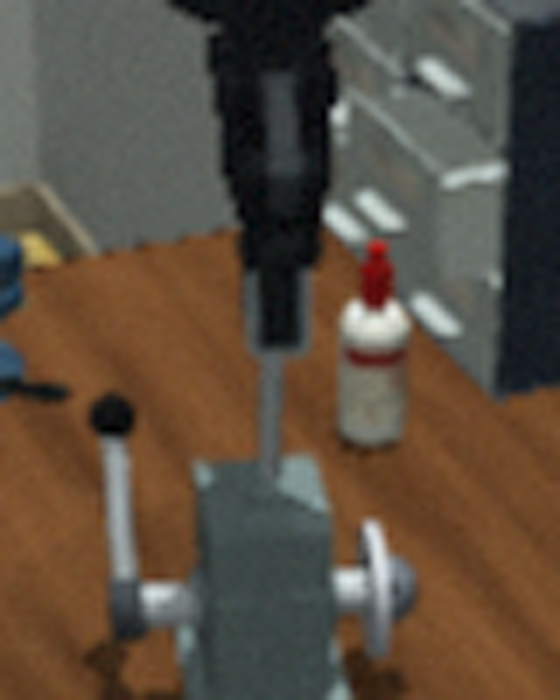

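```bash
python3 - <<'E'
from pinfit import *
d=viewer.grab_frame("side")
print(d["color"][180:200,238:249].mean(-1).astype(int))
print(np.round(d["z_map"][180:200,238:249],3))
T=np.array(d["cam_to_world"]);vd=np.array([T[0,2],T[1,2],0]);vd/=np.linalg.norm(vd)
for r in (188.5,189,189.5): print(r,world(d,(242.8,r),.0905)+vd*.004)
print("hole",world(d,(242.1,190.4),.082),world(d,(242.5,190.7),.082))
E
```

```text
[[ 81  82  83  78  90  93  83  82  83  72  70]
 [ 85  85  83  79  89  94  83  80  81  79  72]
 [ 88  84  82  81  87  95  83  74  81  82  78]
 [ 88  88  85  80  89  96  85  75  78  83  84]
 [ 83  86  85  78  89  95  84  79  89  94  96]
 [ 84  84  84  78  86  94  84 102 122 125 123]
 [ 76  76  76  74  88  92  79 115 141 138 143]
 [ 78  76  76  74  88  98  87 117 141 141 140]
 [ 77  77  77  77  84  91 101 129 144 141 144]
 [ 76  76  74  81  83  85 107 136 145 143 141]
 [ 74  71  72  81  80  85  80 104 121 135 143]
 [ 77  75  70  65  68  72  73  76  78 103 120]
 [ 75  77  71  69  72  74  74  75  79  79  83]
 [ 76  76  77  77  79  77  76  80  85  82  88]
 [ 75  74  76  77  76  75  77  80  84  88  89]
 [ 74  77  75  74  77  76  75  74  72  84  89]
 [ 77  69  74  70  72  73  71  73  70  75  80]
 [ 70  70  71  69  66  66  70  65  69  68  67]
 [ 67  64  66  66  67  67  68  69  70  66  72]
 [ 67  69  64  67  69  63  69  66  67  65  70]]
[[1.183 1.186 1.189 1.187 0.958 0.955 0.956 1.188 1.189 1.186 1.185]
 [1.179 1.184 1.182 1.184 0.958 0.958 0.963 1.18  1.184 1.186 1.183]
 [1.18  1.177 1.174 1
[... 657 characters left out ...]
.982 0.981]
 [0.973 0.974 0.982 0.986 0.985 0.982 0.974 0.974 0.976 0.975 0.976]
 [0.97  0.969 0.971 0.97  0.974 0.974 0.972 0.971 0.971 0.972 0.971]
 [0.966 0.967 0.967 0.968 0.97  0.966 0.968 0.971 0.971 0.97  0.968]
 [0.963 0.963 0.964 0.963 0.966 0.965 0.964 0.965 0.965 0.966 0.965]
 [0.962 0.961 0.959 0.963 0.959 0.962 0.962 0.964 0.961 0.962 0.96 ]
 [0.956 0.959 0.958 0.955 0.956 0.962 0.961 0.96  0.96  0.961 0.961]
 [0.    0.96  0.956 0.96  0.961 0.962 0.961 0.964 0.963 0.963 0.963]
 [0.958 0.958 0.962 0.963 0.963 0.963 0.965 0.96  0.964 0.962 0.96 ]]
188.5 [0.4912 0.1946 0.0905]
189 [0.4903 0.1924 0.0905]
189.5 [0.4894 0.1903 0.0905]
hole [0.4897 0.1959 0.082 ] [0.49   0.1942 0.082 ]
```

```bash
python3 -m creep '{"gripper":[1,1,1],"linear":[[0.23,0,0],[0,0,0.3],[0,0,0.3]],"turn":[0,0,0]}';  python3 -m creep '{"gripper":[1],"linear":[[0,0,0.2]],"turn":[0]}'; python3 -m creep '{"gripper":[1],"linear":[[0,0,0.2]],"turn":[0]}'
```

```text
time: 10.85
tool_pos: [0.4914, 0.1939, 0.2163]
tool_rot: [0.008, 0.167, 0.986, 0.001]
ft_force: [-0.2, -0.3, 0.1]
grip_width: 0.0162
time: 10.95
tool_pos: [0.4914, 0.1939, 0.2139]
tool_rot: [0.008, 0.166, 0.986, 0.001]
ft_force: [-0.3, 0.1, -0.2]
grip_width: 0.0156
time: 11.05
tool_pos: [0.4913, 0.1939, 0.2117]
tool_rot: [0.008, 0.166, 0.986, 0.001]
ft_force: [0.3, -0.4, -0.4]
grip_width: 0.0159
```

Foot now at about 82 mm with no force; continue.

```bash
python3 -m creep '{"gripper":[1,1],"linear":[[0,0,0.1],[0,0,0.1]],"turn":[0,0]}'; python3 -m creep '{"gripper":[1],"linear":[[0,0,0.2]],"turn":[0]}';  python3 - <<'E'
from pinfit import *
d=viewer.grab_frame("side"); print(bot.observe()["ft_force"])
save(d,"side9",(205,120,285,220),7)
E
```

```text
time: 11.25
tool_pos: [0.4913, 0.1939, 0.2092]
tool_rot: [0.008, 0.166, 0.986, 0.0]
ft_force: [0.6, -0.6, -1.3]
grip_width: 0.0158
time: 11.35
tool_pos: [0.4914, 0.1939, 0.2072]
tool_rot: [0.008, 0.166, 0.986, 0.001]
ft_force: [-1.1, 0.0, -0.5]
grip_width: 0.0159
[ 0.2074  0.8844 -0.2964]
```

View pics/side9.png

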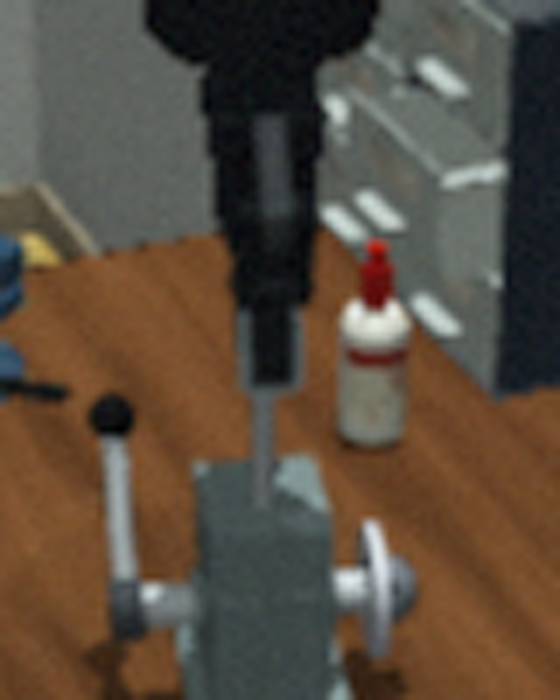

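```bash
python3 -m creep '{"gripper":[1,1],"linear":[[0,0,0.2],[0,0,0.2]],"turn":[0,0]}'; python3 -m creep '{"gripper":[1,1],"linear":[[0,0,0.2],[0,0,0.2]],"turn":[0,0]}'; python3 -m creep '{"gripper":[1,1],"linear":[[0,0,0.2],[0,0,0.2]],"turn":[0,0]}'
```

```text
time: 11.6
tool_pos: [0.4915, 0.1939, 0.2027]
tool_rot: [0.008, 0.166, 0.986, 0.0]
ft_force: [-0.4, 0.2, -0.4]
grip_width: 0.0162
time: 11.8
tool_pos: [0.4915, 0.1939, 0.1983]
tool_rot: [0.008, 0.166, 0.986, 0.0]
ft_force: [-0.8, -0.3, 0.5]
grip_width: 0.0161
time: 12.0
tool_pos: [0.4916, 0.1939, 0.1939]
tool_rot: [0.008, 0.166, 0.986, 0.0]
ft_force: [0.7, -0.3, -0.2]
grip_width: 0.016
```

```bash
python3 -m creep '{"gripper":[1,1],"linear":[[0,0,0.2],[0,0,0.1]],"turn":[0,0]}'; python3 -m creep '{"gripper":[1],"linear":[[0,0,0.1]],"turn":[0]}';  python3 -m creep '{"gripper":[1],"linear":[[0,0,0.1]],"turn":[0]}'; python3 - <<'E'
from pinfit import *
d=viewer.grab_frame("side"); print(bot.observe()["ft_force"])
save(d,"side10",(205,120,285,220),7)
E
```

```text
time: 12.2
tool_pos: [0.4916, 0.1938, 0.1904]
tool_rot: [0.008, 0.166, 0.986, 0.0]
ft_force: [-0.2, 0.0, -0.3]
grip_width: 0.0161
time: 12.3
tool_pos: [0.4916, 0.1939, 0.1893]
tool_rot: [0.008, 0.166, 0.986, 0.0]
ft_force: [0.4, 0.7, -0.4]
grip_width: 0.016
time: 12.4
tool_pos: [0.4916, 0.1939, 0.1882]
tool_rot: [0.008, 0.166, 0.986, 0.0]
ft_force: [-0.3, -0.1, 0.3]
grip_width: 0.0157
[ 0.3747  0.1801 -1.513 ]
```

View pics/side10.png

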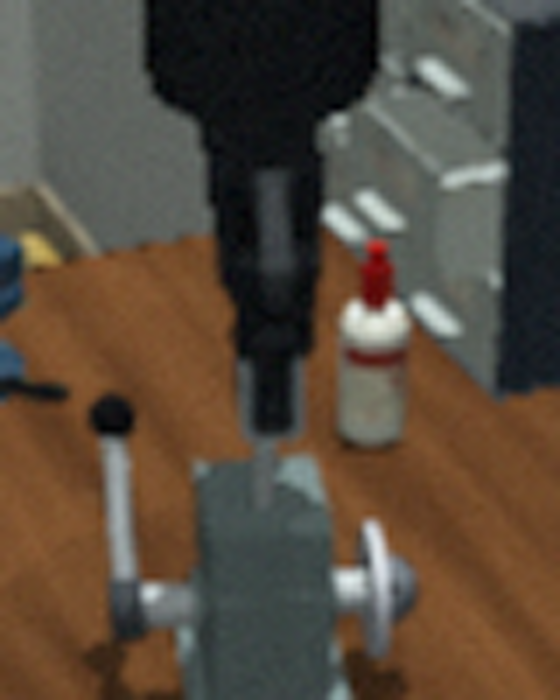

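```bash
python3 -m creep '{"gripper":[0.6,0.4,0.2,0,0,0,0],"linear":[[0,0,0],[0,0,0],[0,0,0],[0,0,0],[0,0,0],[0,0,0],[0,0,-0.5]],"turn":[0,0,0,0,0,0,0]}'; python3 - <<'E'
from pinfit import *
d=viewer.grab_frame("side"); print(bot.observe()["ft_force"])
save(d,"side11",(205,120,285,220),7)
E
```

```text
time: 13.15
tool_pos: [0.4915, 0.1938, 0.1932]
tool_rot: [0.008, 0.166, 0.986, 0.0]
ft_force: [-0.4, 0.8, 0.2]
grip_width: 0.0853
[-0.0388  0.895   1.5927]
```

View pics/side11.png

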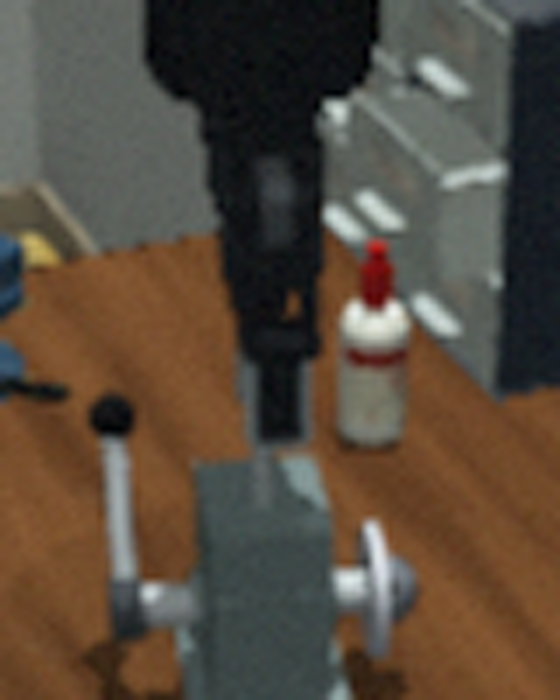

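```bash
python3 -m creep '{"gripper":[0,0,0,0,0,0,0,1,1,1,1,1,1,1,1,1],"linear":[[0,0,-1],[0,0,-1.5],[0,0,-1.5],[0,0,-1.5],[0,0,-1.5],[0,0,-1.5],[0,0,-1],[0.5,0.7,0],[1,1.3,0],[1,1.3,0],[1,1.3,0],[1,1.3,0],[0.7,0.9,0],[0.3,0.4,0],[0,0,0],[0,0,0]],"turn":[0,0,0,0,0,0,0,0,0,0,0,0,0,0,0,0]}'; python3 - <<'E'
from pinfit import *
d=viewer.grab_frame("side"); s=bot.observe(); print(s["tool_pos"],s["tool_rot"],s["grip_width"])
t=viewer.grab_frame("top")
save(d,"side12",(190,110,290,220),6)
save(t,"top12",(180,110,310,240),4.5)
for n,p in (("s",d),("t",t)):
    print(n,[(r["score"],r["xy"],world(p,r["xy"],.098)) for r in place_of("lever_knob",p)[:2]])
    print(n,[(r["score"],r["xy"]) for r in place_of("pin",p)[:2]])
E
```

```text
time: 14.8
tool_pos: [0.4595, 0.2857, 0.3006]
tool_rot: [0.01, 0.167, 0.986, 0.002]
ft_force: [-0.0, 0.5, -0.1]
grip_width: 0.0002
[0.4596 0.2856 0.3006] [0.0104 0.1668 0.9859 0.002 ] -0.0003511845623591835
s [(0.64, [220.0, 178.8], array([0.45  , 0.2457, 0.098 ]))]
s [(0.44, [238.8, 198.9])]
t []
t []
```

View pics/side12.png

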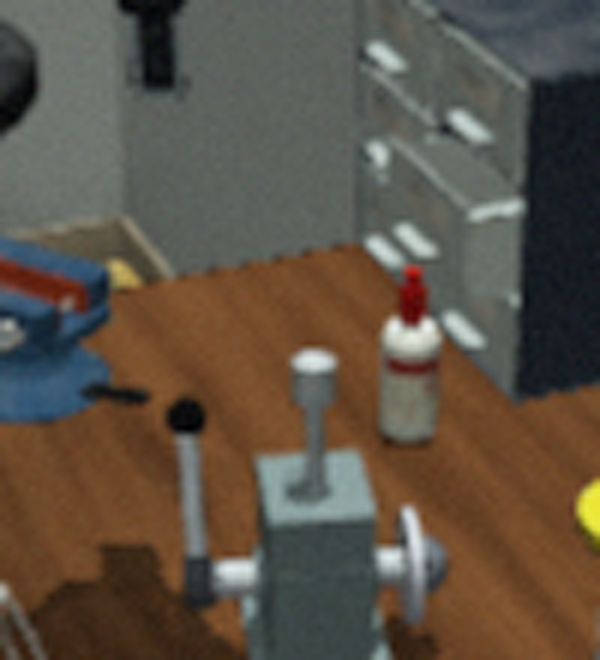

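View pics/top12.png

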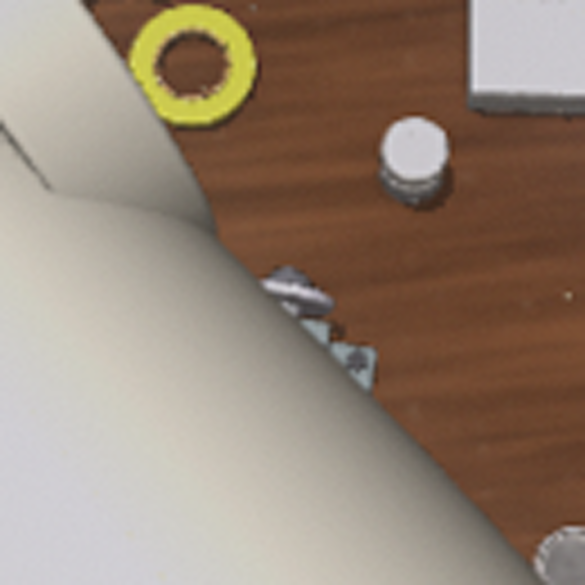

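```bash
python3 -m creep '{"gripper":[1,1,1,1,1,1,1,1,1,1,1,1,1],"linear":[[0,0,0.7],[0,0,1.3],[0,0,1.3],[0,0,1.3],[0,0,1.3],[0,0,1.3],[0,0,1.3],[0,0,1.3],[0,0,1.3],[0,0,1.2],[0,0,0.8],[0,0,0.5],[0,0,0]],"turn":[0,0,0,0,0,0,0,0,0,0,0,0,0]}'; cat > view.py <<'E'
from pinfit import *
import sys
d=viewer.grab_frame("side"); s=bot.observe(); print(s["time"],s["tool_pos"],s["tool_rot"],s["ft_force"])
if len(sys.argv)>1: save(d,sys.argv[1],(190,130,290,220),6)
W=cloud(d); m=(np.hypot(W[...,0]-.489,W[...,1]-.192)<.02)&(W[...,2]>.1)&(W[...,2]<.16)
P=W[m]; v=np.nonzero(m)[0]; print("pin top z",np.sort(P[:,2])[-6:], "rows",v.min() if len(v) else 0)
r=cut_out("pin",d)[:1]
for q in r:
    vv,uu=np.nonzero(q["mask"]); print("pin mask",q["score"],uu.min(),uu.max(),vv.min(),vv.max())
r=place_of("lever_knob",d)[:1]
for q in r:
    kz=.098
    w=world(d,q["xy"])
    e=w-[.487,.192,.0]; y=e[0]*.276+e[1]*.961; print("knob",q["score"],q["xy"],w,"stand y",y,"angle",np.arctan2(-y,w[2]-.038))
E
python3 view.py side13
```

```text
time: 16.4
tool_pos: [0.4621, 0.2844, 0.1503]
tool_rot: [0.009, 0.167, 0.986, 0.001]
ft_force: [-0.7, -0.6, 0.3]
grip_width: 0.0005
16.45 [0.4622 0.2845 0.1508] [0.0096 0.1674 0.9858 0.0012] [-0.1173  0.1833 -0.2056]
pin top z [0.1428 0.1428 0.143  0.1432 0.1436 0.1438] rows 169
pin mask 0.49 239 245 169 181
knob 0.83 [222.7, 178.8] [0.4567 0.2439 0.0974] stand y 0.04148518821585738 angle -0.6095630028451378
```

View pics/side13.png

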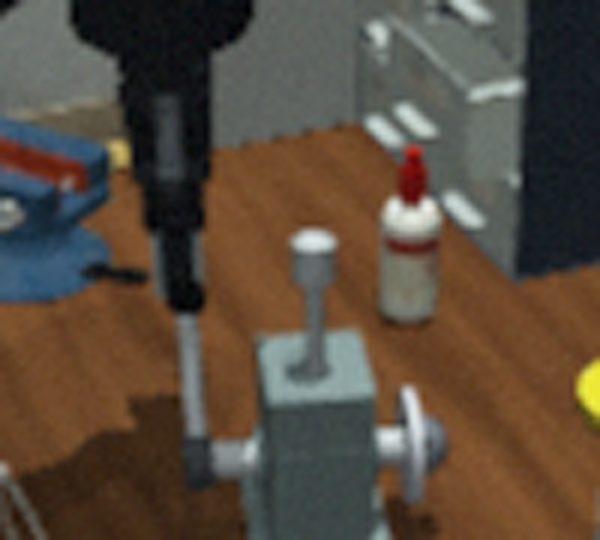

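```bash
python3 -m creep '{"gripper":[1,1,1,1,1,1],"linear":[[0,0,-0.6],[0,0,-0.7],[0,0,-0.2],[0,-0.4,0],[0,-0.4,0],[0,0,0]],"turn":[0,0,0,0,0,0]}'; python3 view.py
```

```text
time: 17.15
tool_pos: [0.4601, 0.277, 0.1704]
tool_rot: [0.012, 0.167, 0.986, 0.003]
ft_force: [0.4, -0.2, -0.3]
grip_width: 0.0
17.2 [0.4601 0.2771 0.1704] [0.0115 0.1673 0.9858 0.0029] [0.5227 0.1147 0.3352]
pin top z [0.1426 0.1426 0.1427 0.1433 0.144  0.1443] rows 169
pin mask 0.68 238 245 169 192
knob 0.74 [218.2, 180.5] [0.4446 0.2444 0.095 ] stand y 0.038618438193533035 angle -0.5954999181062005
```

```bash
python3 -m creep '{"gripper":[1,1,1],"linear":[[0,-0.3,0],[0,-0.3,0],[0,-0.3,0]],"turn":[0,0,0]}'; python3 view.py
```

```text
time: 17.6
tool_pos: [0.4569, 0.2685, 0.1696]
tool_rot: [0.011, 0.167, 0.986, 0.003]
ft_force: [0.2, 0.5, -0.3]
grip_width: 0.0003
17.65 [0.4568 0.2682 0.1697] [0.0111 0.1671 0.9859 0.0025] [ 0.7872 -0.3534  0.4098]
pin top z [0.1426 0.143  0.1431 0.1432 0.1433 0.1443] rows 169
knob 0.75 [221.5, 177.6] [0.4548 0.2474 0.0995] stand y 0.044313320456143425 angle -0.6243043813530115
```

```bash
python3 -m creep '{"gripper":[1,1,1,1,1,1,1],"linear":[[0,0,0.4],[-0.02,-0.3,0],[-0.02,-0.3,0],[-0.02,-0.3,0],[-0.02,-0.3,0],[-0.02,-0.3,0],[-0.02,-0.3,0]],"turn":[0,0,0,0,0,0,0]}'; python3 view.py side14
```

```text
time: 18.45
tool_pos: [0.4553, 0.2556, 0.1712]
tool_rot: [0.016, 0.165, 0.986, 0.011]
ft_force: [1.3, 3.9, 2.5]
grip_width: 0.0003
18.5 [0.4551 0.2551 0.1711] [0.0155 0.1656 0.986  0.0108] [0.8729 2.5457 1.7848]
pin top z [0.1429 0.1431 0.1434 0.1435 0.1438 0.1444] rows 169
knob 0.73 [223.0, 180.7] [0.4527 0.2312 0.0997] stand y 0.02820600096785866 angle -0.42874267272885924
```

View pics/side14.png

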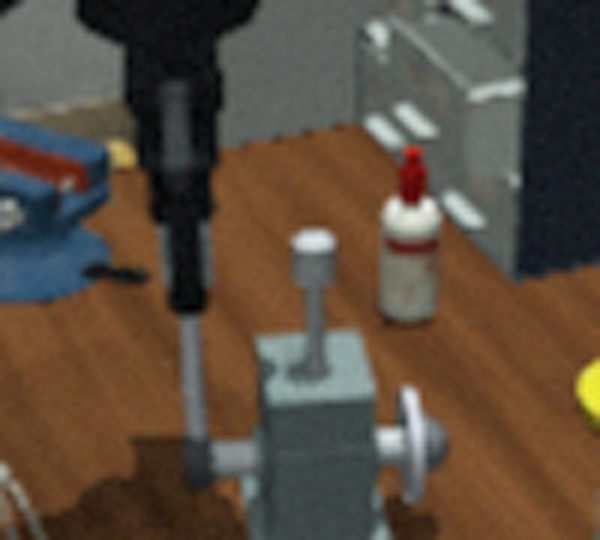

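```bash
python3 -m creep '{"gripper":[1,1,1],"linear":[[-0.02,-0.3,0.25],[-0.02,-0.3,0.25],[-0.02,-0.3,0.25]],"turn":[0,0,0]}'; python3 view.py
```

```text
time: 18.9
tool_pos: [0.4522, 0.2456, 0.1611]
tool_rot: [0.014, 0.166, 0.986, 0.009]
ft_force: [0.5, 1.3, 0.3]
grip_width: 0.0001
18.95 [0.452  0.2452 0.1605] [0.0139 0.1658 0.986  0.0089] [ 0.2607  0.8839 -0.1298]
pin top z [0.1429 0.1431 0.1435 0.1437 0.1438 0.1438] rows 169
pin mask 0.45 272 297 253 281
knob 0.76 [221.6, 178.5] [0.4456 0.2209 0.1134] stand y 0.016291926904378883 angle -0.2126849590913197
```

```bash
python3 -m creep '{"gripper":[1,1],"linear":[[-0.02,-0.25,0.2],[-0.02,-0.25,0.2]],"turn":[0,0]}'; python3 view.py
```

```text
time: 19.25
tool_pos: [0.451, 0.2406, 0.1569]
tool_rot: [0.014, 0.166, 0.986, 0.009]
ft_force: [1.3, 1.6, 0.3]
grip_width: -0.0001
19.3 [0.4509 0.2403 0.1566] [0.014  0.1659 0.986  0.0089] [ 0.3252  0.7519 -0.6001]
pin top z [0.1428 0.1428 0.143  0.1436 0.1438 0.1449] rows 169
knob 0.65 [220.1, 182.3] [0.4387 0.2135 0.1082] stand y 0.0073820908123583585 angle -0.10476650543727571
```

```bash
sed -i 's/^r=cut_out/r=[]#/' view.py; python3 -m creep '{"gripper":[1,1],"linear":[[-0.02,-0.2,-0.1],[-0.02,-0.2,-0.1]],"turn":[0,0]}'; python3 view.py
```

```text
time: 19.6
tool_pos: [0.4498, 0.2365, 0.1588]
tool_rot: [0.014, 0.166, 0.986, 0.009]
ft_force: [0.5, 1.1, -1.4]
grip_width: 0.0002
19.65 [0.4499 0.2363 0.159 ] [0.014  0.1659 0.986  0.0089] [0.5954 0.4625 0.558 ]
pin top z [0.1425 0.1427 0.1428 0.143  0.1441 0.1444] rows 169
knob 0.77 [220.7, 182.6] [0.4386 0.2089 0.11  ] stand y 0.002895362478627801 angle -0.04021912109233014
```

```bash
python3 -m creep '{"gripper":[1,1],"linear":[[-0.02,-0.2,-0.1],[-0.02,-0.2,-0.1]],"turn":[0,0]}'; python3 view.py
```

```text
time: 19.9
tool_pos: [0.4489, 0.2324, 0.161]
tool_rot: [0.014, 0.166, 0.986, 0.009]
ft_force: [-0.1, 0.8, 0.1]
grip_width: -0.0002
19.95 [0.4489 0.2321 0.1612] [0.0141 0.166  0.986  0.0089] [0.1331 0.6876 0.015 ]
pin top z [0.1424 0.1426 0.1426 0.1427 0.1431 0.1437] rows 169
knob 0.57 [223.5, 183.1] [0.4438 0.2034 0.1103] stand y -0.0009800431341347345 angle 0.013546685279274114
```

```bash
python3 -m creep '{"gripper":[1,1],"linear":[[-0.02,-0.2,-0.03],[-0.02,-0.2,0]],"turn":[0,0]}'; python3 view.py
```

```text
time: 20.2
tool_pos: [0.4479, 0.2283, 0.1614]
tool_rot: [0.014, 0.166, 0.986, 0.009]
ft_force: [0.1, 1.3, 0.5]
grip_width: -0.0002
20.25 [0.4479 0.228  0.1614] [0.0142 0.166  0.986  0.009 ] [0.365  1.9666 0.6396]
pin top z [0.1426 0.1429 0.1431 0.1432 0.1433 0.1435] rows 169
knob 0.76 [223.1, 181.0] [0.444  0.2061 0.1148] stand y 0.0016499001416832616 angle -0.02148367662301037
```

```bash
python3 -m creep '{"gripper":[1],"linear":[[-0.01,-0.2,0]],"turn":[0]}'; python3 view.py
```

```text
time: 20.4
tool_pos: [0.4474, 0.2262, 0.1614]
tool_rot: [0.014, 0.166, 0.986, 0.009]
ft_force: [0.4, 0.8, 1.4]
grip_width: -0.0001
20.45 [0.4473 0.2259 0.1614] [0.0142 0.1661 0.986  0.0089] [0.5014 0.4445 0.3626]
pin top z [0.1427 0.1428 0.1429 0.1432 0.1432 0.1435] rows 169
knob 0.56 [219.1, 183.9] [0.4323 0.203  0.1111] stand y -0.004470572306920972 angle 0.06112060154250433
```

```bash
python3 -m creep '{"gripper":[1,1],"linear":[[-0.02,-0.2,0],[-0.02,-0.2,0]],"turn":[0,0]}'; python3 view.py side15
```

```text
time: 20.7
tool_pos: [0.4464, 0.222, 0.1613]
tool_rot: [0.014, 0.166, 0.986, 0.009]
ft_force: [0.4, 1.6, -0.1]
grip_width: -0.0001
20.75 [0.4463 0.2218 0.1613] [0.0142 0.1661 0.986  0.0089] [ 0.8428 -0.2194  0.9734]
pin top z [0.1421 0.1421 0.1422 0.1423 0.1428 0.1432] rows 169
knob 0.8 [221.3, 187.7] [0.4341 0.1931 0.1054] stand y -0.01352411142999115 angle 0.19790299879708453
```

View pics/side15.png

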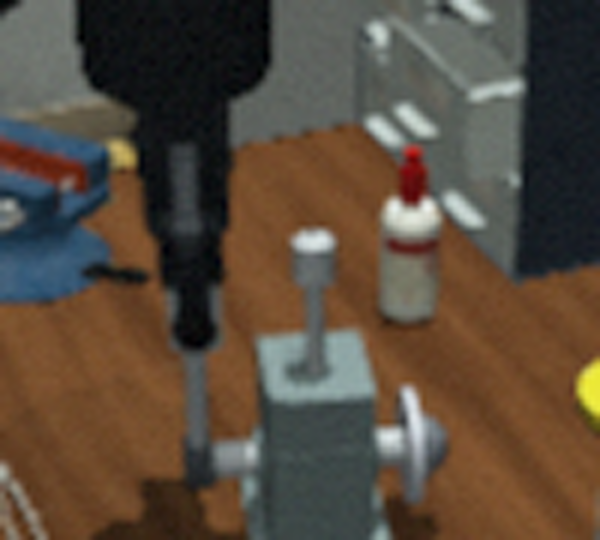

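```bash
python3 -m creep '{"gripper":[1],"linear":[[-0.01,-0.2,0]],"turn":[0]}'; python3 view.py
```

```text
time: 20.9
tool_pos: [0.4458, 0.2199, 0.1612]
tool_rot: [0.014, 0.166, 0.986, 0.009]
ft_force: [0.7, 0.2, 0.3]
grip_width: 0.0002
20.95 [0.4457 0.2197 0.1612] [0.0142 0.1662 0.986  0.0088] [ 0.5966  1.1896 -0.588 ]
pin top z [0.1426 0.1428 0.1429 0.1431 0.1432 0.1436] rows 169
knob 0.82 [223.7, 185.2] [0.4403 0.1926 0.1113] stand y -0.012329925612380435 angle 0.16663741287038997
```

```bash
python3 -m creep '{"gripper":[1],"linear":[[-0.01,-0.2,0]],"turn":[0]}'; python3 view.py
```

```text
time: 21.1
tool_pos: [0.4452, 0.2178, 0.1612]
tool_rot: [0.014, 0.166, 0.986, 0.009]
ft_force: [0.7, 1.5, 0.9]
grip_width: -0.0
21.15 [0.4451 0.2175 0.1611] [0.0142 0.1662 0.9859 0.0087] [0.7955 0.2653 0.0417]
pin top z [0.143  0.143  0.143  0.143  0.1437 0.1444] rows 169
knob 0.59 [220.6, 186.7] [0.4318 0.1914 0.1098] stand y -0.015811703002050738 angle 0.2166621434744101
```

```bash
python3 -m creep '{"gripper":[1,1],"linear":[[-0.01,-0.2,0],[-0.01,-0.2,0]],"turn":[0,0]}'; python3 view.py
```

```text
time: 21.4
tool_pos: [0.4439, 0.2137, 0.161]
tool_rot: [0.014, 0.166, 0.986, 0.009]
ft_force: [0.8, 1.5, 0.3]
grip_width: 0.0001
21.45 [0.4439 0.2134 0.161 ] [0.0141 0.1663 0.9859 0.0087] [ 0.1638  0.7988 -0.2473]
pin top z [0.1417 0.1418 0.1419 0.1421 0.1428 0.1437] rows 169
knob 0.55 [222.3, 186.3] [0.4351 0.1884 0.1119] stand y -0.01781848130888907 angle 0.2366849934163901
```

```bash
python3 -m creep '{"gripper":[1],"linear":[[-0.01,-0.2,0]],"turn":[0]}'; python3 view.py
```

```text
time: 21.6
tool_pos: [0.4433, 0.2116, 0.1609]
tool_rot: [0.014, 0.166, 0.986, 0.009]
ft_force: [0.5, 1.7, -0.2]
grip_width: -0.0001
21.65 [0.4432 0.2113 0.1609] [0.0141 0.1663 0.9859 0.0086] [ 1.2046  0.1701 -0.5481]
pin top z [0.1419 0.142  0.1425 0.1428 0.1428 0.143 ] rows 169
knob 0.49 [219.6, 188.7] [0.428  0.1884 0.1068] stand y -0.019731545100982486 angle 0.27916344713053987
```

```bash
python3 -m creep '{"gripper":[1],"linear":[[-0.01,-0.2,0]],"turn":[0]}'; python3 view.py
```

```text
time: 21.8
tool_pos: [0.4427, 0.2095, 0.1609]
tool_rot: [0.014, 0.166, 0.986, 0.009]
ft_force: [-0.1, 1.1, -1.0]
grip_width: -0.0001
21.85 [0.4426 0.2092 0.1609] [0.0141 0.1664 0.9859 0.0086] [0.3147 0.9546 0.1798]
pin top z [0.1415 0.1416 0.1417 0.1421 0.1427 0.1434] rows 169
knob 0.8 [220.4, 188.1] [0.429  0.1853 0.11  ] stand y -0.022402953442884378 angle 0.30149482372769193
```

```bash
python3 -m creep '{"gripper":[1],"linear":[[-0.01,-0.2,0]],"turn":[0]}'; python3 view.py side16
```

```text
time: 22.0
tool_pos: [0.4421, 0.2074, 0.1609]
tool_rot: [0.014, 0.166, 0.986, 0.009]
ft_force: [0.8, 1.2, -0.3]
grip_width: -0.0001
22.05 [0.4419 0.2071 0.1608] [0.0141 0.1664 0.9859 0.0085] [ 0.8272  1.5796 -0.1191]
pin top z [0.142  0.1421 0.1422 0.1423 0.1424 0.1438] rows 169
knob 0.53 [222.9, 189.7] [0.4331 0.1793 0.108 ] stand y -0.02705914441427793 angle 0.36895441139710455
```

View pics/side16.png

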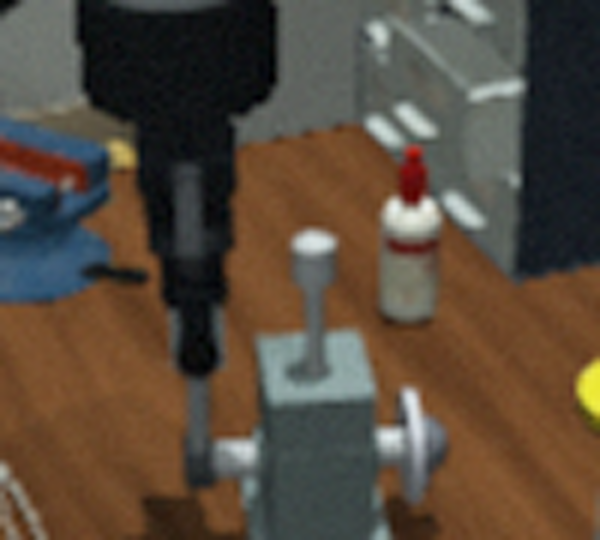

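```bash
python3 -m creep '{"gripper":[1],"linear":[[-0.02,-0.2,0]],"turn":[0]}'; python3 view.py
```

```text
time: 22.2
tool_pos: [0.4416, 0.2052, 0.1608]
tool_rot: [0.014, 0.166, 0.986, 0.009]
ft_force: [0.8, 1.3, -0.5]
grip_width: 0.0003
22.25 [0.4414 0.2049 0.1608] [0.0141 0.1665 0.9859 0.0085] [ 0.882   1.017  -0.5358]
pin top z [0.1365 0.1367 0.1367 0.1368 0.1369 0.138 ] rows 171
knob 0.85 [224.4, 189.9] [0.4363 0.1779 0.1074] stand y -0.027552853553119615 angle 0.37776083862431614
```

```bash
python3 -m creep '{"gripper":[1],"linear":[[-0.02,-0.2,0]],"turn":[0]}'; python3 view.py
```

```text
time: 22.4
tool_pos: [0.441, 0.2031, 0.1608]
tool_rot: [0.014, 0.166, 0.986, 0.009]
ft_force: [0.0, 1.8, -0.7]
grip_width: 0.0002
22.45 [0.4409 0.2028 0.1608] [0.0141 0.1665 0.9859 0.0084] [0.5918 1.5242 0.0656]
pin top z [0.1365 0.1367 0.1367 0.1367 0.1372 0.1373] rows 172
knob 0.72 [224.0, 189.4] [0.436  0.1796 0.1079] stand y -0.025981988236677307 angle 0.3557497627595311
```

```bash
python3 -m creep '{"gripper":[1],"linear":[[-0.02,-0.2,0]],"turn":[0]}'; python3 view.py
```

```text
time: 22.6
tool_pos: [0.4405, 0.2009, 0.1607]
tool_rot: [0.014, 0.167, 0.986, 0.008]
ft_force: [0.4, 1.1, 0.1]
grip_width: 0.0002
22.65 [0.4404 0.2006 0.1607] [0.014  0.1666 0.9859 0.0083] [0.3213 1.0416 0.2621]
pin top z [0.1367 0.1367 0.1368 0.137  0.1373 0.1376] rows 172
knob 0.85 [222.1, 191.3] [0.4294 0.1751 0.1069] stand y -0.03215605344880065 angle 0.4367540647691672
```

```bash
python3 -m creep '{"gripper":[1,1,1,1,1,1,1,1,1,1,1,1],"linear":[[0,0.4,0],[0,1,0],[0,0.6,0],[0,0,-0.6],[0,0,-1.2],[0,0,-1.2],[0,0,-1.2],[0,0,-1.2],[0,0,-1.2],[0,0,-1],[0,0,-0.5],[0,0,0]],"turn":[0,0,0,0,0,0,0,0,0,0,0,0]}'; python3 view.py side17;python3 - <<'E'
from pinfit import *
s=bot.observe(); q=s["tool_rot"]; M=R.from_quat([*q[1:],q[0]]).as_matrix(); print(s["tool_pos"],"\n",M)
tip=s["tool_pos"]+M[:,2]*.073; print(tip, M.T@(np.array([.4895,.1935,.16])-tip)*100)
E
```

```text
time: 23.9
tool_pos: [0.4452, 0.2203, 0.2516]
tool_rot: [0.015, 0.167, 0.986, 0.009]
ft_force: [-0.1, -0.1, 0.8]
grip_width: 0.0003
23.95 [0.4451 0.2202 0.2511] [0.0152 0.1667 0.9858 0.0088] [0.1432 0.6376 0.8748]
pin top z [0.136  0.136  0.1361 0.1362 0.1366 0.137 ] rows 172
knob 0.79 [220.5, 188.7] [ 0.4877  0.3529 -0.0029] stand y 0.15481265813986486 angle -1.8292817160282633
[0.445  0.2202 0.2506] 
 [[-0.944   0.3285  0.0322]
 [ 0.329   0.9443  0.0119]
 [-0.0265  0.0218 -0.9994]]
[0.4473 0.2211 0.1776] [-4.8431 -1.2548  1.8649]
```

View pics/side17.png

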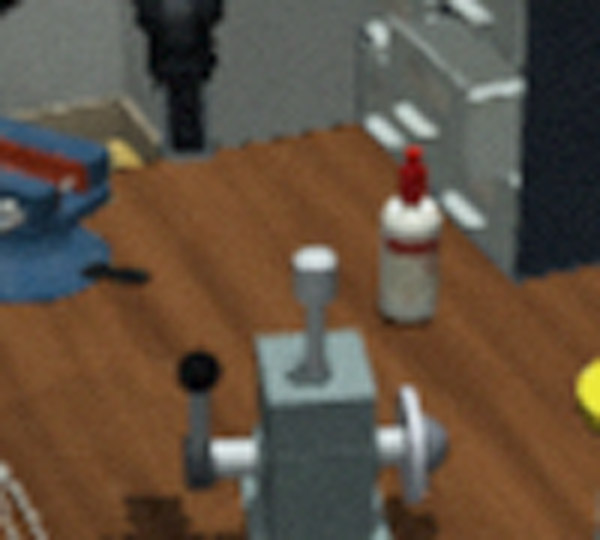

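```bash
python3 -m creep '{"gripper":[1,1,1,1,1,1,1,1],"linear":[[-0.5,-0.1,0],[-1,-0.3,0],[-1,-0.3,0],[-1,-0.3,0],[-0.8,-0.2,0],[-0.4,0,0.2],[0,0,0.5],[0,0,0]],"turn":[0,0,0,0,0,0,0,0]}'; python3 view.py side18;python3 - <<'E'
from pinfit import *
s=bot.observe(); q=s["tool_rot"]; M=R.from_quat([*q[1:],q[0]]).as_matrix(); print(s["tool_pos"],"\n",M)
tip=s["tool_pos"]+M[:,2]*.073; print(tip, M.T@(np.array([.4895,.1935,.14])-tip)*100)
E
```

```text
time: 24.8
tool_pos: [0.4895, 0.1899, 0.2412]
tool_rot: [0.013, 0.167, 0.986, 0.007]
ft_force: [-0.3, 0.1, -0.2]
grip_width: -0.0003
24.85 [0.4895 0.19   0.2416] [0.0134 0.1674 0.9858 0.0074] [-0.5302  0.5986  0.0213]
pin top z [0.1365 0.1368 0.137  0.1373 0.1373 0.1379] rows 172
knob 0.72 [222.9, 192.2] [0.4305 0.1729 0.1054] stand y -0.03397823340830529 angle 0.4671720268210078
[0.4894 0.1901 0.2419] 
 [[-0.9437  0.3296  0.0293]
 [ 0.33    0.9439  0.0103]
 [-0.0242  0.0194 -0.9995]]
[0.4916 0.1909 0.169 ] [0.3506 0.1212 2.8923]
```

View pics/side18.png

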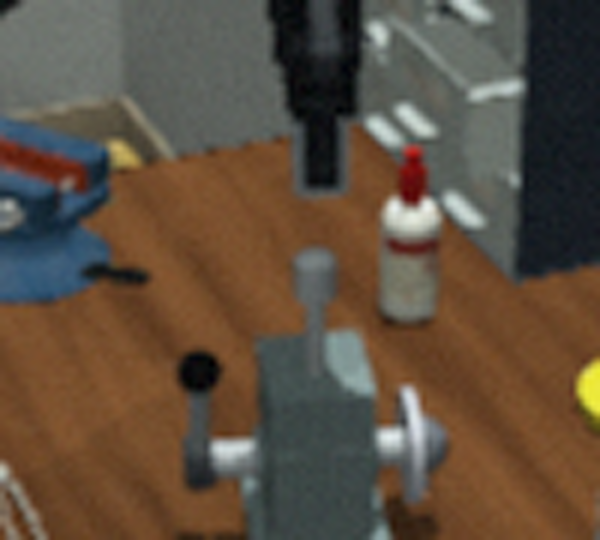

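```bash
python3 -m creep '{"gripper":[1,1,1,1,1],"linear":[[0.3,0.1,0.3],[0,0,0.6],[0,0,0.6],[0,0,0.5],[0,0,0.2]],"turn":[0,0,0,0,0]}'; python3 view.py side19
```

```text
time: 25.4
tool_pos: [0.4867, 0.1933, 0.2185]
tool_rot: [0.014, 0.166, 0.986, 0.008]
ft_force: [0.5, -0.6, -0.2]
grip_width: -0.0001
25.45 [0.4866 0.1933 0.2183] [0.0137 0.1665 0.9859 0.0077] [0.5859 0.1718 0.0511]
pin top z [0.1583 0.1584 0.1586 0.1593 0.1595 0.1596] rows 165
knob 0.73 [222.6, 189.3] [0.4324 0.1796 0.1091] stand y -0.027021794207300966 angle 0.36300384295998467
```

View pics/side19.png

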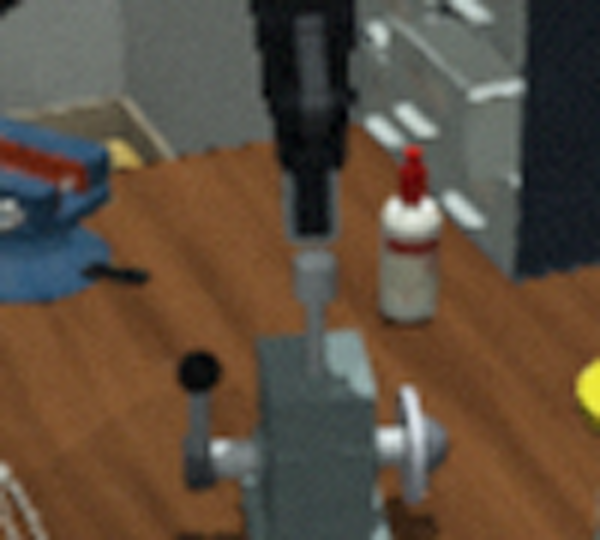

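```bash
python3 -m creep '{"gripper":[1,1],"linear":[[0,0,0.2],[0,0,0.2]],"turn":[0,0]}'; python3 -m creep '{"gripper":[1],"linear":[[0,0,0.2]],"turn":[0]}'; python3 -m creep '{"gripper":[1],"linear":[[0,0,0.2]],"turn":[0]}'; python3 -m creep '{"gripper":[1],"linear":[[0,0,0.2]],"turn":[0]}'
```

```text
time: 25.7
tool_pos: [0.487, 0.1933, 0.215]
tool_rot: [0.014, 0.167, 0.986, 0.008]
ft_force: [-0.1, 0.4, 0.0]
grip_width: -0.0003
time: 25.8
tool_pos: [0.4872, 0.1934, 0.213]
tool_rot: [0.014, 0.167, 0.986, 0.008]
ft_force: [-0.1, 0.2, 0.7]
grip_width: -0.0001
time: 25.9
tool_pos: [0.4873, 0.1934, 0.2109]
tool_rot: [0.014, 0.167, 0.986, 0.008]
ft_force: [-0.9, 0.2, 6.0]
grip_width: 0.0005
time: 26.0
tool_pos: [0.4877, 0.1935, 0.2094]
tool_rot: [0.015, 0.167, 0.986, 0.008]
ft_force: [0.6, 0.3, 5.0]
grip_width: 0.0001
```

```bash
python3 -m creep '{"gripper":[1,1],"linear":[[0,0,0.2],[0,0,0.2]],"turn":[0,0]}'; python3 -m creep '{"gripper":[1,1],"linear":[[0,0,0.2],[0,0,0.2]],"turn":[0,0]}'; python3 view.py side20
```

```text
time: 26.2
tool_pos: [0.4885, 0.1938, 0.2066]
tool_rot: [0.016, 0.167, 0.986, 0.009]
ft_force: [-0.5, -0.7, 5.2]
grip_width: 0.0001
time: 26.4
tool_pos: [0.4891, 0.1941, 0.204]
tool_rot: [0.017, 0.167, 0.986, 0.01]
ft_force: [-2.0, -1.0, 6.5]
grip_width: -0.0002
26.45 [0.4891 0.1941 0.2038] [0.0174 0.1666 0.9858 0.0101] [-0.7606  0.1425  4.768 ]
pin top z [0.1585 0.1585 0.1586 0.1588 0.1594 0.1596] rows 165
knob 0.78 [222.6, 192.2] [0.4297 0.1726 0.1057] stand y -0.03441475673738231 angle 0.47028900926827955
```

View pics/side20.png

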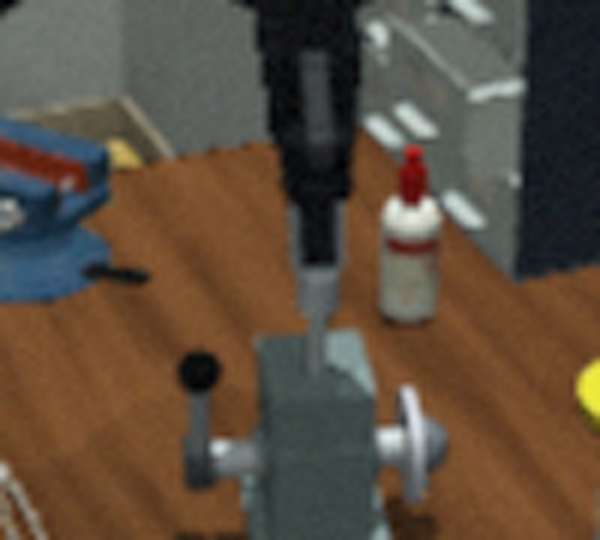

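```bash
python3 -m creep '{"gripper":[1,1,1,1],"linear":[[0.04,0,0.25],[0.04,0,0.25],[0.04,0,0.25],[0.04,0,0.25]],"turn":[0,0,0,0]}'; python3 -m creep '{"gripper":[1,1,1,1],"linear":[[0.04,0,0.25],[0.04,0,0.25],[0.04,0,0.25],[0.04,0,0.25]],"turn":[0,0,0,0]}'; python3 view.py side21
```

```text
time: 26.9
tool_pos: [0.4887, 0.195, 0.1967]
tool_rot: [0.02, 0.167, 0.986, 0.011]
ft_force: [-1.4, -1.6, 6.1]
grip_width: 0.0001
time: 27.3
tool_pos: [0.4882, 0.1953, 0.1896]
tool_rot: [0.022, 0.167, 0.986, 0.012]
ft_force: [-1.3, -2.0, 7.5]
grip_width: -0.0002
27.35 [0.4881 0.1953 0.1893] [0.0219 0.1669 0.9857 0.0118] [-1.6943 -1.2151  5.5907]
pin top z [0.1491 0.1492 0.1507 0.1522 0.1528 0.1597] rows 165
knob 0.65 [221.4, 192.2] [0.4272 0.1742 0.1054] stand y -0.03360194899674878 angle 0.4623592598046727
```

View pics/side21.png

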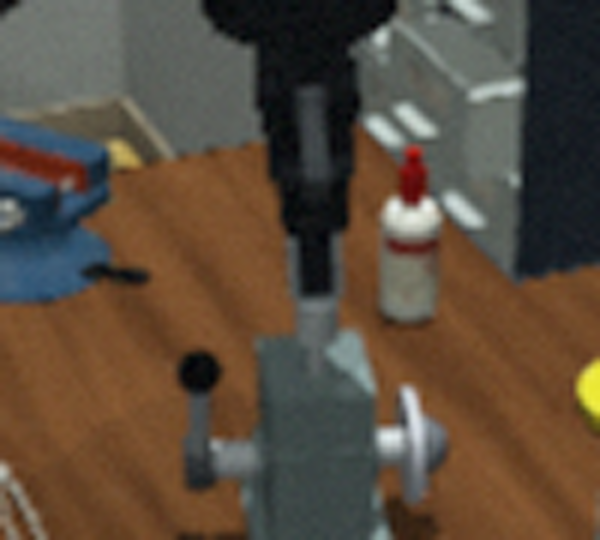

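```bash
python3 -m creep '{"gripper":[1,1,1,1],"linear":[[0.04,0,0.25],[0.04,0,0.25],[0.04,0,0.25],[0.04,0,0.25]],"turn":[0,0,0,0]}'; python3 -m creep '{"gripper":[1,1],"linear":[[0.04,0,0.2],[0.04,0,0.2]],"turn":[0,0]}';  python3 -m creep '{"gripper":[1],"linear":[[0.04,0,0.2]],"turn":[0]}'
```

```text
time: 27.8
tool_pos: [0.4879, 0.1954, 0.1825]
tool_rot: [0.024, 0.167, 0.986, 0.012]
ft_force: [-2.4, -2.2, 7.4]
grip_width: -0.0002
time: 28.0
tool_pos: [0.4876, 0.1955, 0.1799]
tool_rot: [0.025, 0.168, 0.985, 0.012]
ft_force: [-1.4, -2.6, 7.0]
grip_width: -0.0001
time: 28.1
tool_pos: [0.4875, 0.1955, 0.1786]
tool_rot: [0.026, 0.168, 0.985, 0.012]
ft_force: [-2.5, -1.5, 6.6]
grip_width: 0.0005
```

```bash
python3 -m creep '{"gripper":[1],"linear":[[0.03,0,0.2]],"turn":[0]}'; python3 -m creep '{"gripper":[1],"linear":[[0.03,0,0.2]],"turn":[0]}';  python3 -m creep '{"gripper":[1],"linear":[[0,0,0.2]],"turn":[0]}'; python3 view.py side22
```

```text
time: 28.2
tool_pos: [0.4874, 0.1954, 0.1772]
tool_rot: [0.026, 0.168, 0.985, 0.012]
ft_force: [-2.0, -1.6, 6.8]
grip_width: -0.0002
time: 28.3
tool_pos: [0.4874, 0.1955, 0.1762]
tool_rot: [0.027, 0.168, 0.985, 0.012]
ft_force: [-5.0, -3.1, 18.5]
grip_width: -0.0003
time: 28.4
tool_pos: [0.4877, 0.1955, 0.1761]
tool_rot: [0.028, 0.168, 0.985, 0.013]
ft_force: [-8.0, -2.8, 21.9]
grip_width: -0.0003
28.45 [0.4877 0.1955 0.1762] [0.0282 0.1678 0.9853 0.013 ] [-5.7765 -3.0068 15.4005]
pin top z [0.1375 0.1375 0.1434 0.1454 0.1485 0.1548] rows 168
knob 0.52 [221.5, 192.4] [0.4277 0.175  0.1043] stand y -0.03270918714931682 angle 0.45851353955897906
```

View pics/side22.png

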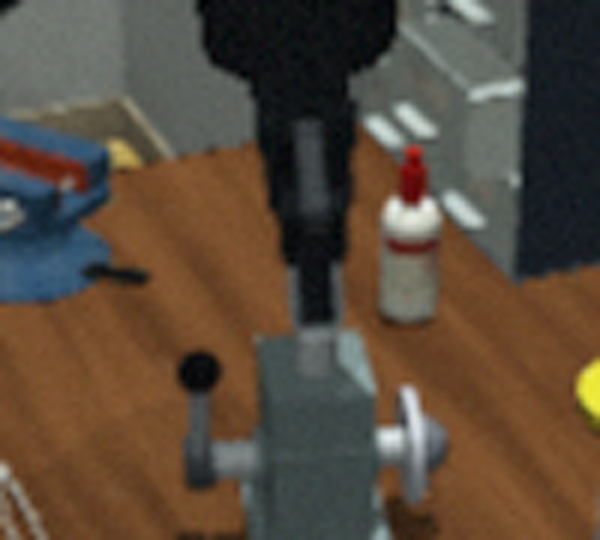

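```bash
python3 -m creep '{"gripper":[1,1,1,1,1,1,1,1,1,1,1,1,1],"linear":[[0,0,-0.3],[0,0,-0.8],[0,0,-1.5],[0,0,-1.5],[0,0,-1.5],[0,0,-1.5],[0,0,-1.5],[0,0,-1],[0,1.5,0],[0,2,0],[0,2,0],[0,1.5,0],[0,0,0]],"turn":[0,0,0,0,0,0,0,0,0,0,0,0,0]}'; python3 view.py side23; python3 - <<'E'
from pinfit import *
d=viewer.grab_frame("side");W=cloud(d)
m=(np.hypot(W[...,0]-.488,W[...,1]-.193)<.03)&(W[...,2]>.07)&(W[...,2]<.14); P=W[m]
print("head top",np.sort(P[:,2])[-15:], "block",np.median(P[(P[:,2]>.078)&(P[:,2]<.087),2]))
save(d,"side24",(215,160,275,210),10)
for l,z in (("dropper",0),("paint_jar",0),("dish",0),("tweezers_1",0)):
    print(l,[(r["score"],r["xy"]) for r in place_of(l,d)[:1]])
E
```

```text
time: 29.8
tool_pos: [0.5061, 0.2649, 0.2832]
tool_rot: [0.029, 0.168, 0.985, 0.014]
ft_force: [-0.6, 0.1, -0.3]
grip_width: -0.0001
29.85 [0.5058 0.2642 0.2832] [0.0287 0.1685 0.9852 0.0135] [-0.2598  0.3488 -0.3047]
pin top z [0.1018 0.1021 0.1023 0.1025 0.1026 0.1029] rows 184
knob 0.79 [222.6, 191.7] [0.4302 0.1738 0.1063] stand y -0.03314601504559937 angle 0.4518597605814437
head top [0.1005 0.1006 0.1007 0.1008 0.1011 0.1013 0.1013 0.1015 0.1016 0.1016
 0.1017 0.102  0.1022 0.1022 0.1023] block 0.08210338131822476
dropper [(0.59, [259.6, 182.5])]
paint_jar [(0.66, [297.5, 228.9])]
dish []
tweezers_1 []
```

View pics/side24.png

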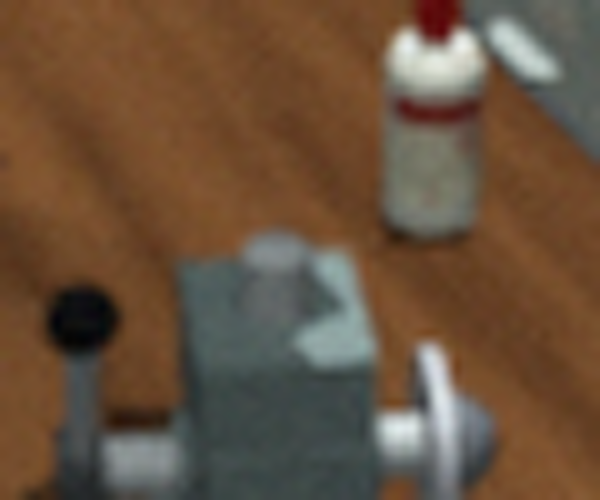

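View pics/side23.png

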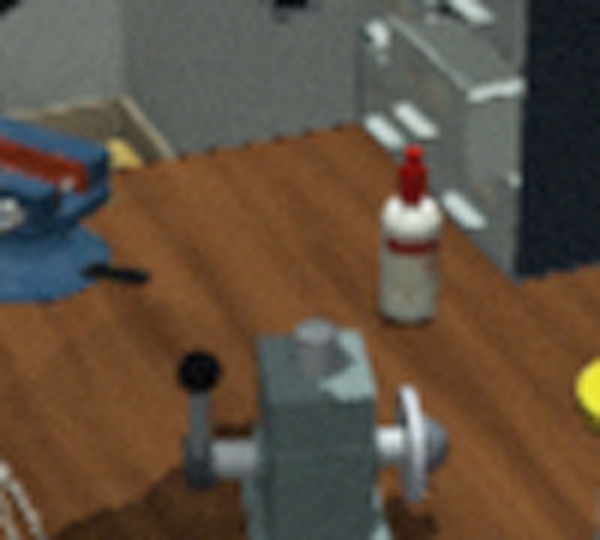

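```bash
python3 -c "
from plant import bot
print(bot.close_job())"
```

```text
the job is handed in; nothing more can be done
None
```

The part holder is locked. The pin is through the spindle with its head down on the block, and I handed the job in at about 30 s.

- **Standing the pin:** I lifted the pin from its rest by the head, lowered it into the bore without measurable force and released it there.
- **Finding the cross-hole:** I pushed the lever knob with the closed fingertips in 2–3 mm steps. The measured force stayed at about 1–4 N. The pin dropped about 6 mm with the lever at roughly +0.35 to +0.4 rad. Two more 2 mm steps were already queued and still ran, but the force stayed around 1 N, so the pin was not jammed.
- **Pushing it through:** The pin went down at about 5–7 N. Then the force rose to about 22 N and the tool stopped at 0.176 m, the height expected with the head seated.

**Last checks:**
- With the gripper withdrawn, the head top measures 20 mm above the block top, which matches the head height.
- The robot was touching nothing.
- The dropper and paint jar show no real movement. The networks did not find the dish or the tweezers in the last picture, so I could not check those two; I never worked near either of them.

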